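# Snap the retaining clip onto the carousel spindle of a sample changer

## Robot

A 7-joint arm with a two-finger parallel gripper is mounted at the origin on the work surface. World frame = base frame: x ahead of the robot, y to its left, z up, the work surface at z = 0. Lengths are in m, angles in rad, forces in N, time in s.
With the tool pointing down it reaches from about 0.425 to 0.925 m from the base axis. Payload 6.8 kg.
Tool frame: the origin (TCP) lies between the finger pads; the fingertips stand 22 mm ahead of it and the grasp point (between the pads) lies 3 mm ahead of it (bot.tip_reach is the distance from the TCP to the fingertips, in m); z points along the fingers, x is the direction in which the jaws open and shut, and the axes are right-handed (so a half turn about z gives the same grasp; the last joint's range is limited). The gripper opens to 85 mm and grips with 20 to 120 N. Pads are 22 mm wide; open, the fingers measure 114 mm over their backs; the gripper's body (76 mm by 85 mm) begins 54 mm behind the grasp point. The pads swing forward as they close: fully open they stand 13 mm farther back than shut.
Start: joints at [1.237, 0.477, 0.022, 1.555, -0.011, 1.109, -0.083], TCP at [0.151, -0.658, 0.253] pointing down, gripper open.
Joint ranges: [-2.96, 2.96], [-0.34, 2.1], [-1.41, 1.46], [0.24, 2.44], [-1.37, 4.51], [0.17, 1.92], [-2.96, 2.96]. Speed limits (rad/s): [2.39, 2.39, 3.14, 3.14, 3.14, 3.14, 3.14].

## Interface

Orientations are given as a unit quaternion [w, x, y, z].
In Python, from station import bot gives the robot as it stands.
- The arm moves only by the tool step_arm, never from a script. Its argument "targets" is a list of rows, each a list of 5 numbers: the shift along the tool's x, y, z in mm, then the turn about the tool's z in degrees, then the closure, from 0 (fully open) to 1 (shut). In form: [[dx, dy, dz, spin, jaw], ...]. A call has 1 to 20 rows; each row is the pose to reach, as a shift and turn from the pose commanded when the call began, along the tool's axes at that moment; what a row does not reach only later rows make up. A row lasts 1/12 s, in which the tool goes at most 41.7 mm and 7.16 degrees, less where a joint would pass 70% of its speed; a pose out of reach is approached as far as the arm can. A call with a gripper value outside its range is refused whole. The fingers move at their own pace and stop on an object; "newtons" is the grip in N (left out, the last holds). Time passes only in rows, so rows that repeat a pose let the fingers close. It gives the time, the measured TCP pose, the force and the opening at its end, in the units of the state.
- bot.get_obs(): the state, without advancing time (a new reading comes with each control period).
- bot.read_camera(name): name is "side" or "top" or "wrist"; returns a dict with "frame" (420x560x3 uint8, red, green, blue), "z_map" (420x560 float32, m along the optical axis (not along the pixel's ray), 0 where there is no reading), "fov_y" (degrees; the focal length in pixels is half the picture's height over the tangent of half this angle, whatever the lens; pixels are square), "cx", "cy" (the principal point, pixels), "distortion" ([k1, k2, p1, p2, k3] as OpenCV has them; the pictures are not rectified), "R" (3x3) and "t" (3): a world point X has camera coordinates R X + t. Camera axes: x right, y down, z forward; pixel columns grow to the right and rows downward; lengths in m; the calibration is good to about 2 mm. A picture is of the moment at which its call begins.
- bot.hand_in(): hands the job in, once; it reports no verdict.
The state is a dict: "t": time; "q": joint angles; "joint_vel": joint speeds; "joint_torque": joint torques, N m; "eef_pos": TCP position; "tool_rot": TCP orientation; "contact_force": force on the tool from outside, world axes, zero at the start; "torque": the same for the moment, N m; "gripper_width": opening from 0.0 (shut) to 1.0 (fully open).
Only numpy, scipy, OpenCV 4.12 (cv2) and the standard library are available. Lean on these libraries where they do the work, as an engineer would, in place of code of your own. Each camera call takes 0.05 s, during which the arm holds its last target.

## Task

The vial carousel of the sample changer still needs its retaining clip, which lies on the carousel with its mouth towards the spindle. Take the fork tool from its stand, press the sprung carousel down to its stop with the flat foot of the tool to open up the spindle's groove, and, holding it down, push the clip in sideways with the fork until it snaps fully home; then let the carousel come up and stand the tool back upright on its stand. Use only the fork on the clip, press and push gently, and leave the loose vials and the screwdriver where they are.

Things in the scene. Friction and masses are not known exactly. Their poses are not given: they have to be found in the camera images.
- changer: Sample changer: fixed white housing 196 x 196 x 50 mm (origin under its centre, on the bench) with a round grey carousel 184 mm across, its flat deck 66 mm above the bench. Capped vials 12 mm wide stand 24 mm above the deck, 79 mm from the axis, except within 70 degrees of -x: the open sector where the clip lies. +x points from that sector to the spindle; z up.
- spindle_groove (a point): On the upright steel spindle's axis, 66 mm above the bench (height of the deck when up). The groove is 24 mm across; over it is the spindle's head, 32 mm across, its underside only 0.5 mm above the raised deck, its top 12.5 mm (small tip 18.5 mm) above. The clip, 4 mm thick, cannot enter until the carousel is pressed down. Axes as the changer's.
- carousel (a joint): How far the carousel is pressed down, m: 0 up, 0.004 at its stop. It stays level, on a wave spring: it starts down at about 12 N and is at its stop from about 17 N; beyond that it hardly moves and the force climbs. The groove is open 4.5 mm at the stop, just enough for the clip to slide in under the head: keep it pressed to the stop while pushing. Let go, it rises and clamps the clip under the head.
- clip_center (a point): Loose retaining clip: flat dark C-shaped spring-steel ring, 44 mm outside, 4 mm thick, lying on the deck 36 to 45 mm from the spindle's axis. The point is the ring's centre, half-way up (2 mm above the deck). +x points out through its mouth, within 0.4 rad of the spindle; z up. Its round back (120 degrees about -x) is solid. Fully home the point is on the spindle's axis, the clip under the head.
- clip_mouth (a point): Between the tips of the clip's two sprung jaws, 18 mm ahead of its centre. The jaws come under the head's rim when the centre is about 22 mm from the axis, meet the groove at 13 mm and spread under 9 to 18 N; the push fades from about 8 mm on as they pass the widest point, within about 4 mm they pull the clip home, and there it stops dead: pushing on only adds force.
- fork_grip (a point): Loose fork tool (clip setter), about 0.16 kg, standing on its foot: upright black handle 18 x 18 mm, from 7 to 80 mm above the flat underside of its steel foot. The point is on the handle's axis, 40 mm above the underside. Grip the handle across y. +x points to the fork, z up. The foot is 5 mm thick, 36 mm wide, and reaches 30 mm behind the handle's axis.
- fork_mouth (a point): Where the clip's centre is when the clip's round back lies in the V of the fork: 40 mm ahead of the handle's axis, 2.5 mm above the foot's underside. The foot widens to two prongs 55 mm over all; the V touches the clip's back 22 mm from the point and the prongs' tips end about 9 mm behind it. The foot slides on the deck with a drag of about a fifth of the press.
- stand_seat (a point): Tool stand: fixed aluminium plate 104 x 82 x 10 mm with 5 mm lips along both sides (66 mm apart) and across its -x end, open at +x. The point is on the plate's top, 10 mm above the bench, 38 mm in from the rear lip, where the tool's foot stands under the handle's axis, fork to +x; z up.
- vial_a_mid (a point): Loose capped glass vial standing on the bench, 16 mm across, 44 mm tall; this point is half-way up. Leave it.
- vial_b_mid (a point): A second such vial. Leave it.
- driver_grip (a point): Screwdriver lying on the bench, 160 mm long; a point in its handle. Leave it.
Not all that is in view belongs to the job. There is more than one size of the part that bears fork_grip; the job needs the larger. Of the things shaped like the part that bears stand_seat, the aluminium one is meant.

How it is judged:
On the way, in this order (a step that is already met when the one before it is completed fails the run):
1. the fork tool is lifted off its stand (z of fork_grip in the frame of stand_seat above 0.07 m), for 0.1 s.
2. the clip is fully home in the groove, its centre within 1.5 mm of the spindle's axis, under the head (horizontal distance between clip_center and spindle_groove below 0.0015 m and z of clip_center in the frame of spindle_groove between -0.004 and 0.002 m), for 0.2 s.
At the end, for the whole second after the job is handed in: The clip sits flat in the spindle's groove under the head, its centre within 1.5 mm of the spindle's axis and the fork tool stands upright and still on its stand between the lips, its handle's axis within 15 mm of the seat point (all of step 2 and angle between clip_center's own z axis and vertical below 0.12 rad and linear speed of each of clip, fork below 0.02 m/s and horizontal distance between fork_grip and stand_seat below 0.015 m and z of fork_grip in the frame of stand_seat between 0.037 and 0.043 m and angle between fork_grip's own z axis and vertical below 0.06 rad); the robot touches nothing.
It fails at once if the gripper touches the clip: it is to be handled with the fork only (contact force between the fingers and clip above 0.5 N).
It fails at once if the fork pushes the clip with more than 25 N (contact force between fork and clip above 25 N).
It fails at once if the fork presses or knocks on the carousel with more than 30 N (contact force between fork and carousel above 30 N).
It fails at once if something that should be left alone (a loose vial or the screwdriver) is moved by more than 20 mm (distance of any of vial_a_mid, vial_b_mid, driver_grip from where it was at the start of the episode above 0.02 m).
It also fails if it takes over 67 s, if anything falls off the work surface, if the arm or the gripper's body presses on something with over 40 N, if the wrist force passes 120 N, or if a joint passes its speed limit or range.

## Working session

There is one attempt and no reset: what is moved stays moved. The work goes in short steps, Python scripts to look and compute and a tool call to move; the robot and the scene stay as the last step left them, time stands still between calls to the robot, and variables do not carry over. Pictures are saved under pics/ and viewed, and the job is handed in when it is done.

Besides the shell and the picture viewer there is one more tool, called after ">>>" by a JSON object that holds its "method" and its "body", one argument or row to a line. step_arm: Moves the arm, as the interface text tells. Its arguments: {"type":"object","properties":{"targets":{"type":"array"},"newtons":{"type":"number"}},"required":["targets"]}

```bash
ls; mkdir -p pics
python3 - <<'E'
from station import bot
import cv2, numpy as np
o=bot.get_obs()
print({k:np.round(v,4).tolist() for k,v in o.items()})
for n in ["side","top","wrist"]:
    c=bot.read_camera(n); cv2.imwrite(f"pics/{n}0.png",c["frame"][:,:,::-1])
    np.savez(f"{n}0.npz",**c)
    print(n,c["fov_y"],c["cx"],c["cy"],c["distortion"],np.round(c["R"],3).tolist(),np.round(c["t"],3).tolist(), (-c["R"].T@c["t"]).round(3))
E
```

```text
pics
{'t': 0.0, 'q': [1.2369, 0.4778, 0.0224, 1.5564, -0.0115, 1.1093, -0.0831], 'joint_vel': [-0.0003, 0.0002, -0.0017, -0.0001, -0.0008, 0.0011, -0.0006], 'joint_torque': [-0.0016, -59.6456, 1.6074, -28.1199, 0.0125, 0.0093, 0.0], 'eef_pos': [0.151, -0.6573, 0.2523], 'tool_rot': [-0.0005, 0.7823, -0.6229, -0.0007], 'contact_force': [-0.1976, -0.1854, -0.043], 'torque': [-0.0042, -0.0479, -0.0079], 'gripper_width': 1.0001}
side 56.212099236125226 270.98025576902745 209.89761464231944 [-0.08875777  0.          0.          0.          0.        ] [[-0.915, -0.402, 0.023], [-0.225, 0.462, -0.858], [0.335, -0.79, -0.514]] [0.531, 0.204, 0.717] [0.292 0.686 0.531]
top 46.17343258229761 278.6428241693726 202.03848290322975 [0.00876658 0.         0.         0.         0.        ] [[-0.059, -0.998, 0.004], [-0.972, 0.056, -0.23], [0.229, -0.017, -0.973]] [0.021, 0.582, 1.076] [0.32  0.006 1.181]
wrist 64.32688878543708 273.1168991881752 208.72607913174804 [0.00644463 0.         0.         0.         0.        ] [[0.223, -0.975, -0.001], [-0.932, -0.214, 0.291], [-0.284, -0.064, -0.957]] [-0.674, -0.038, 0.379] [ 0.222 -0.641  0.373]
```

View pics/side0.png

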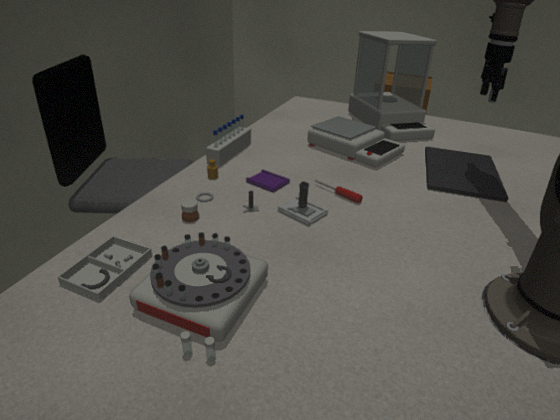

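View pics/top0.png

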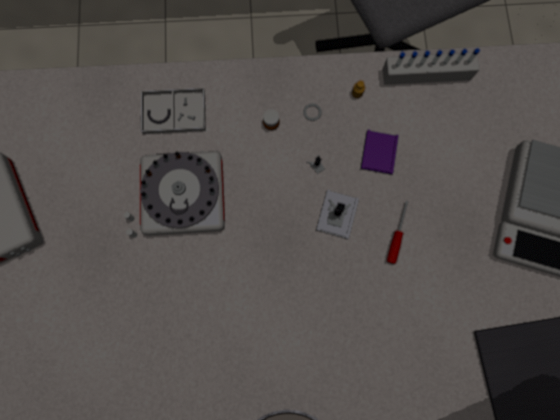

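View pics/wrist0.png

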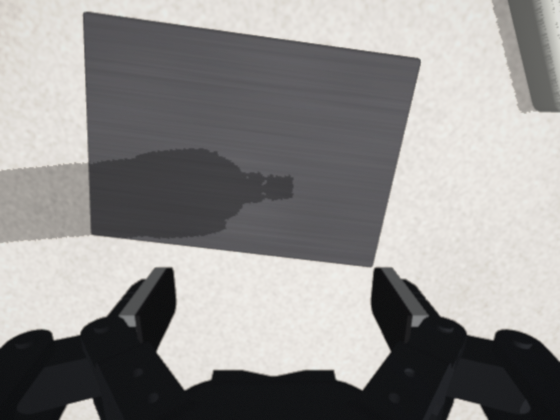

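```bash
cat > h.py <<'E'
import numpy as np, cv2
def load(n): return dict(np.load(n))
def K(c):
    f=210/np.tan(np.radians(float(c["fov_y"]))/2); return np.array([[f,0,float(c["cx"])],[0,f,float(c["cy"])],[0,0,1]])
def ray(c,uv):
    p=cv2.undistortPoints(np.array(uv,float).reshape(-1,1,2),K(c),c["distortion"])[:,0]
    d=np.c_[p,np.ones(len(p))]@c["R"]; o=-c["R"].T@c["t"]; return o,d
def onz(c,uv,z):
    o,d=ray(c,uv); return o+d*((z-o[2])/d[:,2])[:,None]
def proj(c,X):
    return cv2.projectPoints(np.array(X,float).reshape(-1,1,3),cv2.Rodrigues(c["R"])[0],c["t"],K(c),c["distortion"])[0][:,0]
def cloud(c):
    v,u=np.mgrid[:420,:560]; uv=np.c_[u.ravel(),v.ravel()].astype(float)
    o,d=ray(c,uv); return (o+d*c["z_map"].ravel()[:,None]).reshape(420,560,3)
def crop(c,name,x0,y0,x1,y1,s,g=1.0):
    im=c["frame"][y0:y1,x0:x1,::-1]; im=cv2.resize(im,None,fx=s,fy=s,interpolation=cv2.INTER_CUBIC)
    im=np.clip(255*(im/255.)**(1/g),0,255).astype(np.uint8); cv2.imwrite("pics/"+name,im)
E
python3 - <<'E'
from h import *
c=load("top0.npz")
crop(c,"t_ch.png",120,140,240,245,6,2)
crop(c,"t_st.png",290,140,420,275,5,2)
P=cloud(c)
for uv in [(179,188),(179,205),(338,210),(317,162),(128,216),(133,233),(395,250)]:
    print(uv,P[uv[1],uv[0]].round(4))
c=load("side0.npz"); crop(c,"s_all.png",120,160,360,360,3.3,1.6)
E
```

```text
(179, 188) [0.6243 0.2139 0.0863]
(179, 205) [0.5884 0.2177 0.0688]
(338, 210) [ 0.5512 -0.146   0.0885]
(317, 162) [ 0.6795 -0.1109  0.0514]
(128, 216) [0.5751 0.3427 0.0423]
(133, 233) [0.5342 0.3311 0.0407]
(395, 250) [ 0.4604 -0.2802  0.0268]
```

View pics/t_ch.png

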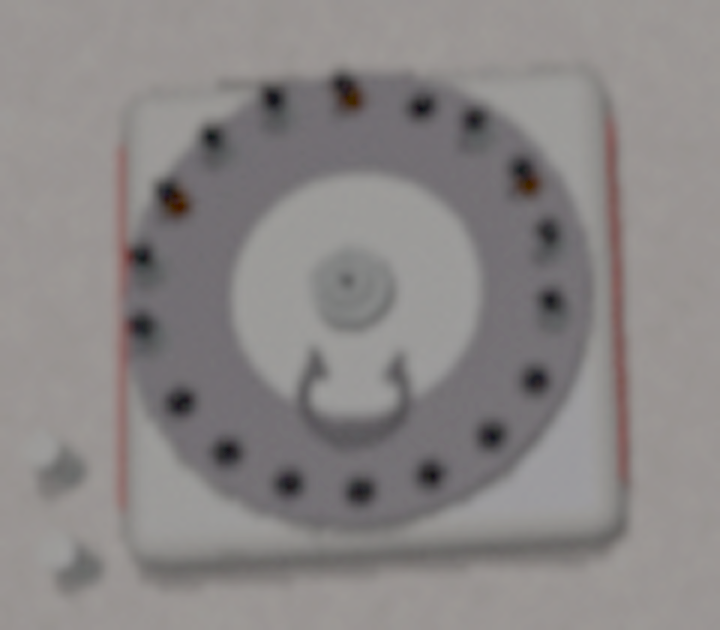

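View pics/t_st.png

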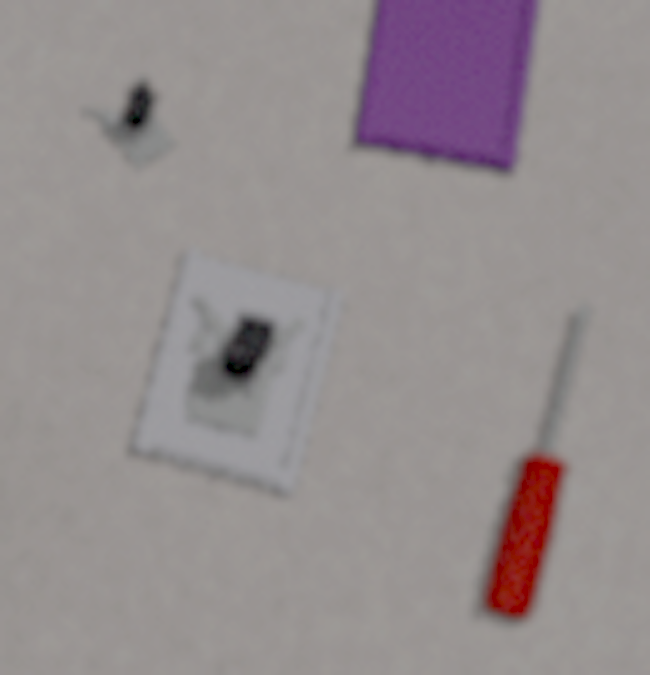

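View pics/s_all.png

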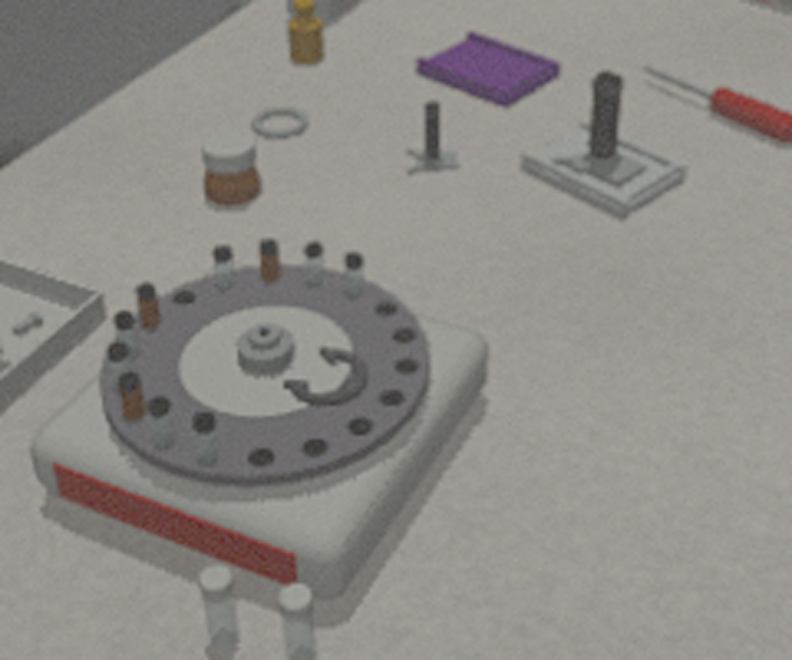

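Run:
```python
from h import *
for n in ["top","side"]:
    c=load(n+"0.npz"); P=cloud(c); im=c["frame"].astype(int).max(2)
    r=lambda x0,x1,y0,y1:(P[...,0]>x0)&(P[...,0]<x1)&(P[...,1]>y0)&(P[...,1]<y1)
    A=r(.45,.65,-.24,-.07)
    m=A&(P[...,2]>.035)&(c["z_map"]>0)
    Q=P[m]; print(n,"handle",len(Q),Q.mean(0).round(4),Q.min(0).round(4),Q.max(0).round(4))
    t=Q[Q[:,2]>Q[:,2].max()-.008]; print(" top",len(t),t.mean(0).round(4))
    m=A&(P[...,2]>.006)&(P[...,2]<.02)
    Q=P[m][:,:2].astype(np.float32); rc=cv2.minAreaRect(Q); print(" plate",rc, cv2.boxPoints(rc).round(4).tolist())
    # spindle head
    A=r(.56,.70,.15,.28)
    m=A&(P[...,2]>.074)&(P[...,2]<.081); Q=P[m]; print(" head",len(Q),Q.mean(0).round(4),Q.min(0),Q.max(0)) if m.any() else 0
```

```text
top handle 109 [ 0.5554 -0.1504  0.0776] [ 0.5462 -0.1631  0.0356] [ 0.5694 -0.1413  0.0948]
 top 56 [ 0.5576 -0.1518  0.0903]
 plate ((0.5535941123962402, -0.15597927570343018), (0.197715625166893, 0.16241277754306793), 3.175276279449463) [[0.4503999948501587, -0.0803999975323677], [0.4593999981880188, -0.24250000715255737], [0.6567999720573425, -0.23160000145435333], [0.6478000283241272, -0.06939999759197235]]
 head 110 [0.6343 0.2166 0.0782] [0.57376613 0.15004353 0.07408183] [0.69983879 0.27999146 0.08095452]
side handle 187 [ 0.5593 -0.1472  0.0659] [ 0.5495 -0.1582  0.0354] [ 0.5732 -0.1392  0.0922]
 top 38 [ 0.5592 -0.1488  0.0884]
 plate ((0.5601085424423218, -0.1530659943819046), (0.08464529365301132, 0.10639198869466782), 70.49666595458984) [[0.4957999885082245, -0.17520000040531158], [0.5960999727249146, -0.21070000529289246], [0.6244000196456909, -0.13089999556541443], [0.5241000056266785, -0.09539999812841415]]
 head 171 [0.6456 0.2189 0.0775] [0.61254747 0.15051019 0.07400399] [0.6993814  0.27496157 0.08096789]
```

Run:
```python
from h import *
c=load("top0.npz"); P=cloud(c)
for s in np.linspace(0,1,9):
    p=np.array([.151,-.657])+s*np.array([.389,.517])
    m=(np.hypot(P[...,0]-p[0],P[...,1]-p[1])<.14)&(c["z_map"]>0)
    print(p.round(3), m.sum(), P[m][:,2].max().round(3) if m.any() else None)
```

```text
[ 0.151 -0.657] 3784 0.026
[ 0.2   -0.592] 8101 0.026
[ 0.248 -0.528] 11541 0.027
[ 0.297 -0.463] 11899 0.027
[ 0.346 -0.398] 11387 0.026
[ 0.394 -0.334] 10985 0.032
[ 0.443 -0.269] 10702 0.032
[ 0.491 -0.205] 10421 0.095
[ 0.54 -0.14] 10147 0.095
```

>>> {"method": "step_arm", "body": {
  "targets": [
    [-21, -25, 0, 1.5, 0],
    [-42, -50, 0, 3, 0],
    [-63, -74, 0, 5, 0],
    [-84, -99, 0, 6, 0],
    [-105, -124, 0, 8, 0],
    [-125, -149, 0, 9, 0],
    [-146, -173, 0, 11, 0],
    [-167, -198, 0, 12, 0],
    [-188, -223, 0, 14, 0],
    [-209, -248, 0, 15, 0],
    [-230, -272, 0, 17, 0],
    [-250, -297, 0, 19, 0],
    [-271, -322, 0, 20, 0],
    [-292, -347, 0, 22, 0],
    [-313, -371, 0, 23, 0],
    [-334, -396, 0, 25, 0],
    [-355, -421, 0, 26, 0],
    [-375, -446, 0, 28, 0],
    [-396, -470, 0, 29, 0],
    [-417, -495, 0, 31, 0]
  ],
  "newtons": 80
}}

```text
t: 1.82
eef_pos: [0.5407, -0.1394, 0.2531]
tool_rot: [-0.0, -0.587, 0.81, 0.0]
contact_force: [0.4, 0.2, 0.4]
gripper_width: 1.003
```

>>> {"method": "step_arm", "body": {
  "targets": [
    [0, 0, 0, 0, 0],
    [0, 0, 0, 0, 0],
    [0, 0, 0, 0, 0]
  ]
}}

```text
t: 2.07
eef_pos: [0.5397, -0.1412, 0.2529]
tool_rot: [-0.001, -0.587, 0.809, 0.0]
contact_force: [-0.5, -0.6, -0.8]
gripper_width: 1.0
```

Run:
```python
from station import bot
from h import *
c=bot.read_camera("wrist"); np.savez("w1.npz",**c); crop(c,"w1.png",0,0,560,420,1.4,1.3)
o=bot.get_obs(); print(o["t"],o["eef_pos"],o["tool_rot"],o["q"],o["contact_force"])
```

```text
2.1167 [ 0.5394067  -0.14191445  0.25300533] [-5.97880301e-04 -5.86787889e-01  8.09740460e-01  5.15169185e-05] [ 0.31073772  0.29573965 -0.20201295  1.82809521  0.06931049  1.02545456
 -1.80619713] [-0.2431067   1.36937092 -0.1439399 ]
```

View pics/w1.png

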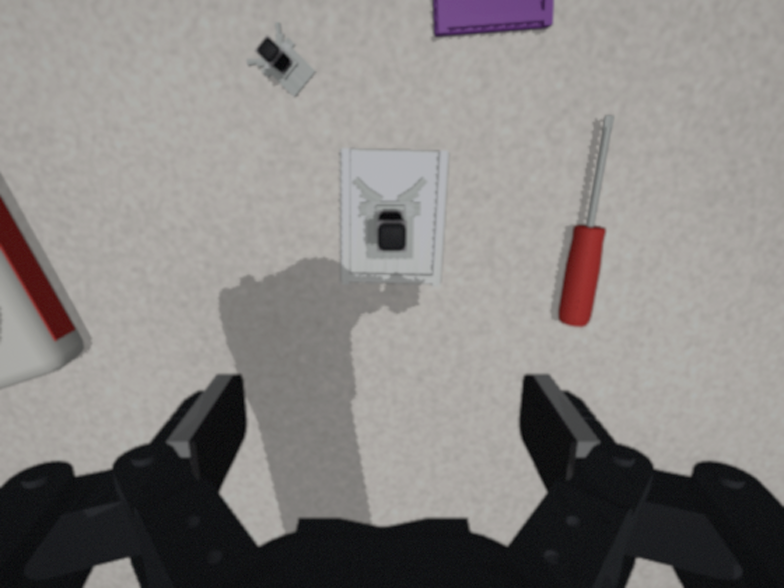

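```bash
cat >> h.py <<'E'
def blobs(m,lo=20):
    n,l,s,cc=cv2.connectedComponentsWithStats(m.astype(np.uint8))
    return l,[(i,s[i].tolist(),cc[i].round(2).tolist()) for i in range(1,n) if s[i,4]>lo]
E
python3 - <<'E'
from h import *
c=load("w1.npz"); 
crop(c,"w1s.png",225,95,335,215,6,1.2)
P=cloud(c); f=c["frame"].astype(int)
m=np.zeros((420,560),bool); m[100:210,240:325]=1
d=m&(f.max(2)<70); l,b=blobs(d); print(b)
t=m&(P[...,2]>.08); Q=P[t]; print("top depth",len(Q),Q.mean(0).round(4), cv2.minAreaRect(Q[:,:2].astype(np.float32)))
t=m&(P[...,2]>.0065)&(P[...,2]<.03); Q=P[t]; rc=cv2.minAreaRect(Q[:,:2].astype(np.float32)); print("plate",rc,cv2.boxPoints(rc).round(4).tolist())
print(np.percentile(P[m][:,2],[5,50,95]))
E
```

```text
[(1, [269, 150, 21, 29, 540], [278.98, 164.73])]
top depth 555 [ 0.5646 -0.1549  0.1164] ((0.578744113445282, -0.1603347361087799), (0.01844828575849533, 0.06064881384372711), 71.72955322265625)
plate ((0.5580521821975708, -0.15597030520439148), (0.08173446357250214, 0.10412395000457764), 70.5215835571289) [[0.4952999949455261, -0.17710000276565552], [0.593500018119812, -0.211899995803833], [0.6208000183105469, -0.1348000019788742], [0.522599995136261, -0.10010000318288803]]
[-0.0007521   0.01012977  0.08614588]
```

View pics/w1s.png

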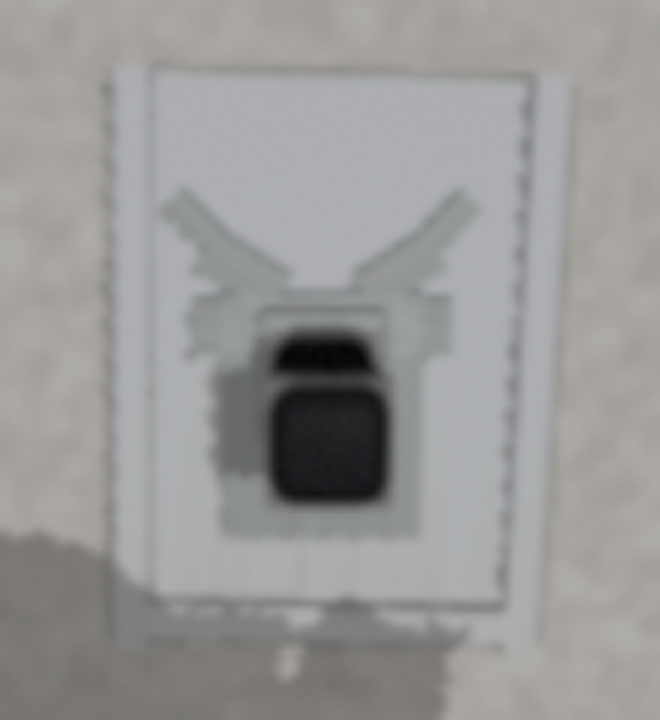

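Run:
```python
from h import *
c=load("w1.npz")
px=lambda x,y:(x/6+225-0.42,y/6+95-0.42)
h=onz(c,[px(329,445)],.09)[0]; print("handle",h)
L,R=onz(c,[px(178,195),px(465,198)],.015)
a,b=onz(c,[px(222,536),px(416,539)],.015)
for p,q in((L,R),(a,b)):
    d=q-p; print(p.round(4),q.round(4),np.linalg.norm(d)*1e3,np.degrees(np.arctan2(d[0],-d[1])))
mid=((L+R)/2-(a+b)/2); print("axis",np.degrees(np.arctan2(mid[1],mid[0])),np.linalg.norm(mid))
P=cloud(c)
m=(P[...,2]>.082)&(P[...,2]<.096)&(np.hypot(P[...,0]-h[0],P[...,1]-h[1])<.02); Q=P[m]; print(len(Q),Q.mean(0),cv2.minAreaRect(Q[:,:2].astype(np.float32)))
th=np.radians(-19.5); X=np.array([np.cos(th),np.sin(th)]); Y=np.array([-X[1],X[0]])
dd=h[:2]-[.5581,-.1560]; print("handle in plate frame",dd@X,dd@Y)
```

```text
handle [ 0.55949181 -0.15371134  0.09      ]
[ 0.5962 -0.1394  0.015 ] [ 0.5802 -0.1867  0.015 ] 49.95121872707223 -18.68860828838399
[ 0.5364 -0.1273  0.015 ] [ 0.5248 -0.1608  0.015 ] 35.49504769794436 -19.02310792832693
axis -18.27888356963033 0.06067237483962442
482 [ 0.55937157 -0.15376749  0.08844624] ((0.5588598847389221, -0.1537594497203827), (0.018448052927851677, 0.018765568733215332), 71.7979736328125)
handle in plate frame 0.0005480113357600355 0.002621977727699435
```

>>> {"method": "step_arm", "body": {
  "targets": [
    [2, -8, 20, 0.5, 0],
    [5, -22, 50, 0.5, 0],
    [5, -22, 80, 0.5, 0],
    [5, -22, 105, 0.5, 0],
    [5, -22, 110, 0.5, 0],
    [5, -22, 110, 0.5, 0],
    [5, -22, 110, 0.5, 0]
  ]
}}

```text
t: 2.7
eef_pos: [0.5597, -0.1532, 0.1443]
tool_rot: [0.0, -0.583, 0.812, -0.0]
contact_force: [0.2, 0.1, -0.2]
gripper_width: 1.0
```

Run:
```python
from station import bot
from h import *
c=bot.read_camera("wrist"); np.savez("w2.npz",**c); crop(c,"w2.png",0,0,560,420,1.4,1.3)
o=bot.get_obs(); print(o["t"],o["eef_pos"],o["tool_rot"],o["contact_force"])
P=cloud(c); h=np.array([.5593,-.1537])
m=(P[...,2]>.082)&(P[...,2]<.096)&(np.hypot(P[...,0]-h[0],P[...,1]-h[1])<.02); Q=P[m]; print(len(Q),Q.mean(0),cv2.minAreaRect(Q[:,:2].astype(np.float32)))
```

```text
2.75 [ 0.56038141 -0.15303384  0.14502438] [ 7.70658048e-04 -5.83417378e-01  8.12171524e-01 -9.92506747e-04] [-0.16047861 -0.13067485  0.1063836 ]
1003 [ 0.56043029 -0.15386884  0.08851973] ((0.5588627457618713, -0.15326188504695892), (0.0181376114487648, 0.019544294103980064), 72.0792007446289)
```

View pics/w2.png

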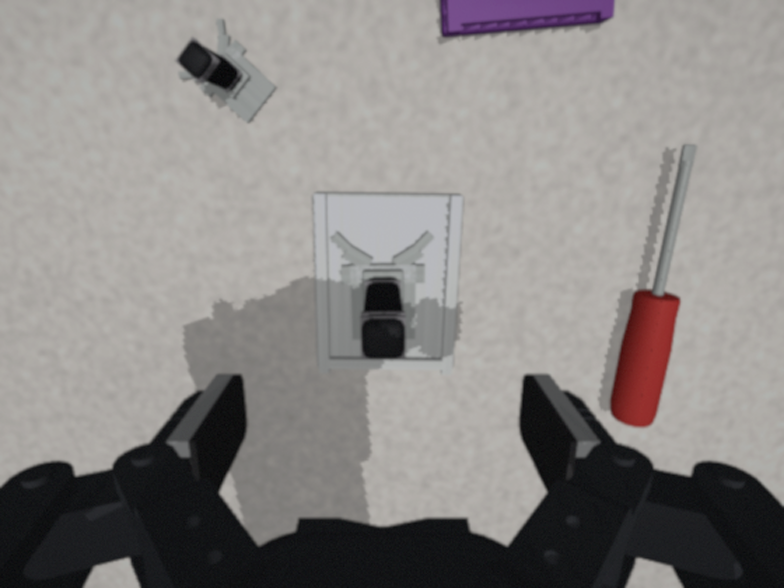

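>>> {"method": "step_arm", "body": {
  "targets": [
    [0, 0, 20, 0, 0],
    [0, 0, 45, 0, 0],
    [0, 0, 70, 0, 0],
    [0, 0, 85, 0, 0],
    [0, 0, 91, 0, 0],
    [0, 0, 91, 0, 0.3],
    [0, 0, 91, 0, 0.5],
    [0, 0, 91, 0, 0.7],
    [0, 0, 91, 0, 1],
    [0, 0, 91, 0, 1],
    [0, 0, 91, 0, 1],
    [0, 0, 91, 0, 1],
    [0, 0, 91, 0, 1],
    [0, 0, 91, 0, 1],
    [0, 0, 91, 0, 1]
  ],
  "newtons": 100
}}

```text
t: 4.0
eef_pos: [0.5604, -0.1525, 0.0534]
tool_rot: [0.001, -0.584, 0.812, -0.001]
contact_force: [-0.5, -0.6, 6.9]
gripper_width: 0.194
```

Run:
```python
from station import bot
from h import *
c=bot.read_camera("wrist"); np.savez("w3.npz",**c); crop(c,"w3.png",0,0,560,420,1.4,1.3)
c=bot.read_camera("side"); np.savez("s3.npz",**c); crop(c,"s3.png",240,140,380,240,5,1.6)
o=bot.get_obs(); print(o["t"],o["eef_pos"],o["tool_rot"],o["contact_force"],o["gripper_width"])
```

```text
4.1 [ 0.56034893 -0.15244978  0.05336222] [ 5.39328941e-04 -5.83737059e-01  8.11942301e-01 -6.74354640e-04] [ 0.04942975 -0.22685237  6.22705226] 0.1997252558993346
```

View pics/w3.png

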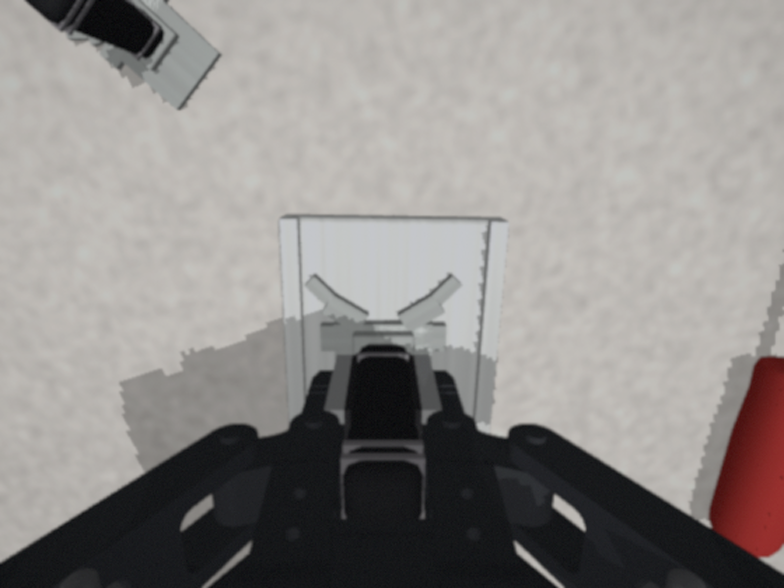

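View pics/s3.png

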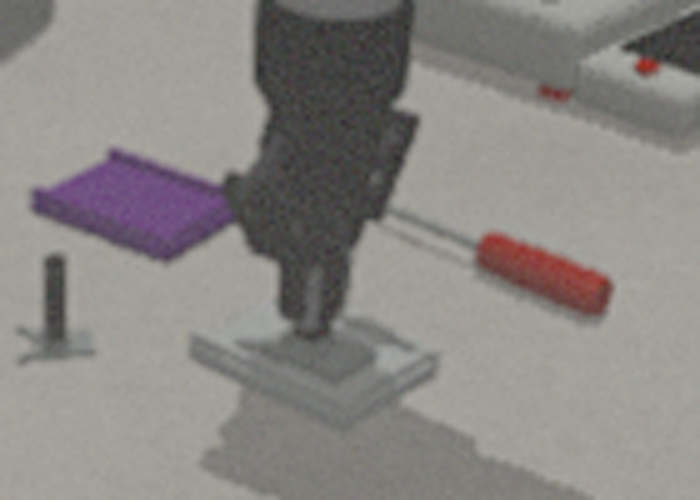

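>>> {"method": "step_arm", "body": {
  "targets": [
    [0, 0, -10, 0, 1],
    [0, 0, -30, 0, 1],
    [0, 0, -60, 0, 1],
    [0, 0, -90, 0, 1],
    [0, 0, -120, 0, 1],
    [-15, 10, -145, -1, 1],
    [-40, 25, -165, -2, 1],
    [-65, 42, -180, -3, 1],
    [-90, 58, -190, -4, 1],
    [-120, 77, -195, -5, 1],
    [-150, 95, -195, -6, 1],
    [-180, 114, -195, -7, 1],
    [-210, 133, -195, -8, 1],
    [-240, 152, -195, -9, 1],
    [-270, 171, -195, -11, 1],
    [-295, 187, -195, -12, 1],
    [-312, 198, -195, -13, 1],
    [-320, 202, -195, -13.6, 1],
    [-320, 202, -195, -13.6, 1],
    [-320, 202, -195, -13.6, 1]
  ]
}}

```text
t: 5.77
eef_pos: [0.4701, 0.2144, 0.2472]
tool_rot: [-0.0, -0.676, 0.737, -0.0]
contact_force: [0.7, 0.0, -1.4]
gripper_width: 0.197
```

>>> {"method": "step_arm", "body": {
  "targets": [
    [0, 0, 0, 0, 1],
    [0, 0, 0, 0, 1]
  ]
}}

```text
t: 5.93
eef_pos: [0.4706, 0.2134, 0.2472]
tool_rot: [-0.0, -0.675, 0.738, -0.0]
contact_force: [-0.4, 0.1, -2.1]
gripper_width: 0.199
```

Run:
```python
from station import bot
from h import *
c=bot.read_camera("wrist"); np.savez("w4.npz",**c); crop(c,"w4.png",0,0,560,420,1.4,1.3)
o=bot.get_obs(); print(o["t"],o["eef_pos"],o["tool_rot"],o["q"],o["contact_force"],o["gripper_width"])
```

```text
5.9833 [0.47049521 0.21365495 0.24718879] [-3.26958171e-04 -6.74741967e-01  7.38053590e-01 -2.64196028e-04] [-0.17189371  0.25692006 -0.43963867  1.91244496  0.12960141  1.0001496
 -2.32952728] [ 0.35630747 -0.93708342 -1.37302506] 0.19758965765142222
```

View pics/w4.png

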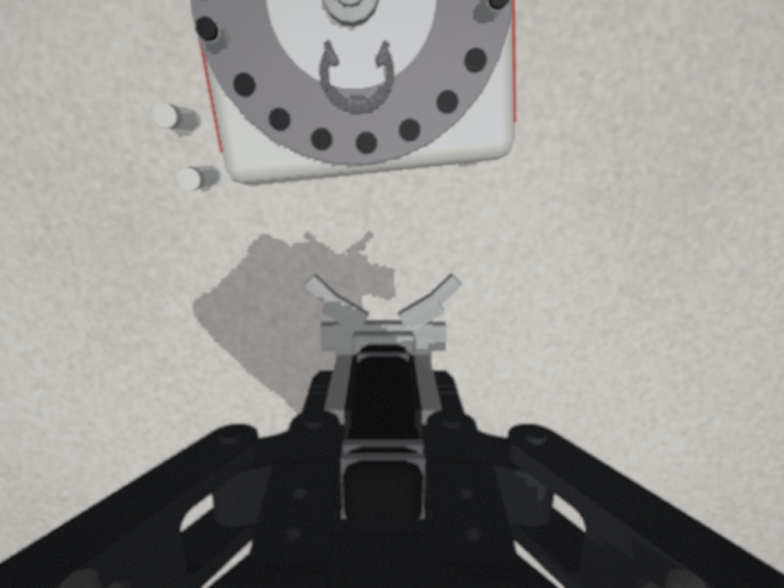

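>>> {"method": "step_arm", "body": {
  "targets": [
    [0, -20, 0, 0, 1],
    [0, -45, 0, 0, 1],
    [0, -45, 0, 0, 1],
    [0, -45, 0, 0, 1],
    [0, -45, 0, 0, 1]
  ]
}}

```text
t: 6.4
eef_pos: [0.5145, 0.2108, 0.247]
tool_rot: [-0.001, -0.675, 0.737, 0.0]
contact_force: [-0.2, 0.1, -2.3]
gripper_width: 0.199
```

Run:
```python
from station import bot
from h import *
c=bot.read_camera("wrist"); np.savez("w5.npz",**c); crop(c,"w5.png",170,0,430,240,3,1.3)
d=bot.read_camera("top"); np.savez("t5.npz",**d)
o=bot.get_obs(); print(o["t"],o["eef_pos"],o["tool_rot"],o["contact_force"],o["gripper_width"])
```

```text
6.5 [0.5140601  0.21136606 0.24717774] [-3.45135958e-04 -6.75864955e-01  7.37025396e-01  9.87100894e-05] [-0.41564947  1.35125277 -1.90626088] 0.19455441702005075
```

View pics/w5.png

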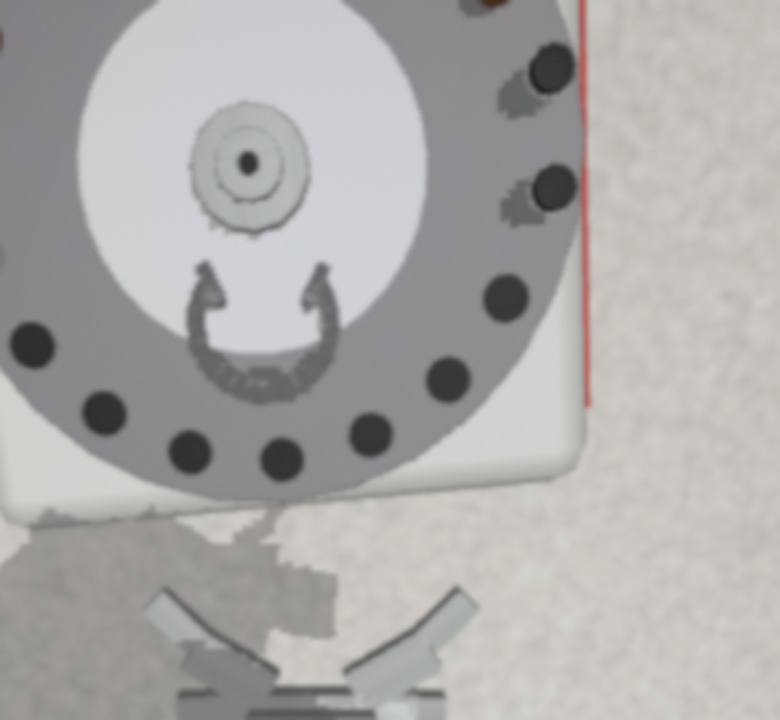

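```bash
cat >> h.py <<'E'
from scipy.optimize import least_squares
def circ(Q,r=None):
    Q=np.asarray(Q)[:,:2]
    if r is None:
        s=least_squares(lambda p:np.hypot(Q[:,0]-p[0],Q[:,1]-p[1])-p[2],[*Q.mean(0),.03],loss="soft_l1",f_scale=.0005)
    else:
        s=least_squares(lambda p:np.hypot(Q[:,0]-p[0],Q[:,1]-p[1])-r,Q.mean(0),loss="soft_l1",f_scale=.0005)
    return s.x
E
python3 - <<'E'
from h import *
c=load("w5.npz"); f=c["frame"].astype(int)
px=lambda x,y:(x/3+170-.33,y/3-.33)
print("tip",onz(c,[px(248,162)],.0845)[0],"head",onz(c,[px(250,168)],.0785)[0])
h=cv2.cvtColor(c["frame"],cv2.COLOR_RGB2HSV).astype(int); g=h[...,2]
for p in [(120,250),(200,60),(120,420),(265,385),(250,120),(30,250),(310,250),(560,440)]:
    u,v=px(*p); print(p,c["frame"][int(v),int(u)],h[int(v),int(u)])
E
```

```text
tip [0.62810516 0.21683731 0.0845    ] head [0.62747664 0.21672519 0.0785    ]
(120, 250) [193 196 198] [102   6 198]
(200, 60) [189 192 195] [105   8 195]
(120, 420) [30 31 32] [105  16  32]
(265, 385) [95 93 97] [135  11  97]
(250, 120) [160 164 162] [ 75   6 164]
(30, 250) [114 111 115] [143   9 115]
(310, 250) [195 197 202] [111   9 202]
(560, 440) [195 197 192] [ 42   6 197]
```

Run:
```python
from h import *
c=load("w5.npz"); f=c["frame"]; g=cv2.cvtColor(f,cv2.COLOR_RGB2GRAY).astype(int)
v,u=np.mgrid[:420,:560]
P=onz(c,np.c_[u.ravel(),v.ravel()],.066).reshape(420,560,3)
r=np.hypot(P[...,0]-.6275,P[...,1]-.2167)
w=(g>178)&(r<.075)
l,b=blobs(w,500); print(b)
# boundary points by radial subpixel scan
def scan(z,c0,r0,r1,thr,angs,rising):
    out=[]
    rs=np.linspace(r0,r1,120)
    for a in angs:
        X=np.c_[c0[0]+rs*np.cos(a),c0[1]+rs*np.sin(a),np.full(120,z)]
        uv=proj(c,X).astype(np.float32)
        val=cv2.remap(g.astype(np.float32),uv[:,0].reshape(1,-1),uv[:,1].reshape(1,-1),cv2.INTER_LINEAR)[0]
        k=np.where((val[:-1]<thr)&(val[1:]>=thr) if rising else (val[:-1]>thr)&(val[1:]<=thr))[0]
        if len(k): out.append(X[k[0]])
    return np.array(out)
D=np.pi/180
A=np.r_[np.arange(-120,121,4)]*D
q=scan(.066,(.6275,.2167),.040,.065,155,A,False); print("white disc",len(q),circ(q))
A=np.arange(150,211,3)*D
q=scan(.066,(.6275,.2167),.085,.1,150,A,True); print("deck edge",len(q),circ(q),circ(q,.092))
q=scan(.0785,(.6275,.2167),.008,.022,179,np.arange(-180,180,6)*D,True); print("head",len(q),circ(q),circ(q,.016))
# clip outer; centre guess
uv=[(x/3+170-.33,y/3-.33) for x,y in [(262,325)]]
c0=onz(c,uv,.07)[0]; print("clip guess",c0)
m=(g<112)&(np.hypot(P[...,0]-c0[0],P[...,1]-c0[1])<.027); 
cv2.imwrite("pics/clipm.png",cv2.resize((m*255).astype(np.uint8)[60:150,200:310],None,fx=6,fy=6,interpolation=0))
l,b=blobs(m,50);print(b)
```

```text
[(1, [197, 0, 114, 117, 8940], [253.71, 53.24])]
white disc 61 [0.62695657 0.21681624 0.04785202]
deck edge 20 [0.60871658 0.21687969 0.07446331] [0.62773965 0.21665748]
head 60 [0.62694966 0.21695559 0.01662243] [0.62702581 0.21689205]
clip guess [0.58774469 0.21802506 0.07      ]
[(2, [232, 88, 52, 48, 947], [257.25, 116.27])]
```

View pics/clipm.png

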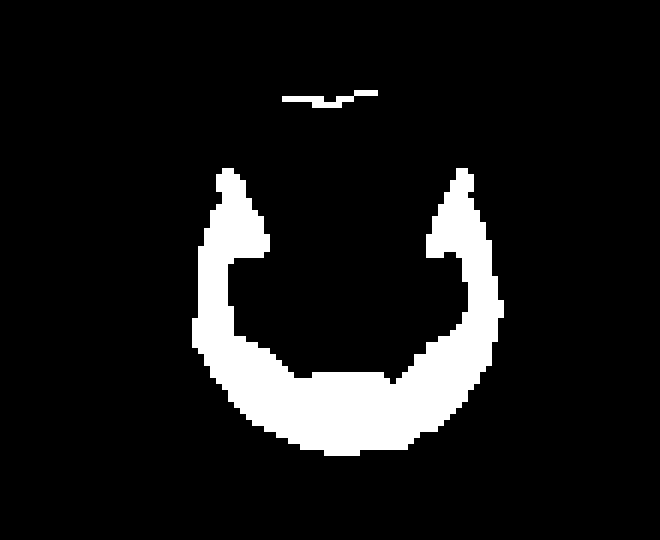

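Run:
```python
from h import *
c=load("w5.npz"); g=cv2.cvtColor(c["frame"],cv2.COLOR_RGB2GRAY).astype(np.uint8)
v,u=np.mgrid[:420,:560]
P=onz(c,np.c_[u.ravel(),v.ravel()],.069).reshape(420,560,3)
m=((g<112)&(np.hypot(P[...,0]-.5877,P[...,1]-.218)<.027)).astype(np.uint8)
ct=max(cv2.findContours(m,cv2.RETR_EXTERNAL,cv2.CHAIN_APPROX_NONE)[0],key=len)[:,0].astype(float)
h=cv2.convexHull(ct.astype(np.float32))[:,0]; 
q=onz(c,ct,.069); 
for z in(.068,.07):
    q=onz(c,ct,z); a=np.hypot(q[:,0]-.5877,q[:,1]-.218); s=q[(a>.0205)&(q[:,0]<.592)]; print(z,len(s),circ(s),circ(s,.022))
t=onz(c,[(200+228/6,60+170/6),(200+463/6,60+170/6)],.07); print(t)
n=t[1]-t[0]; print("mouth yaw",np.degrees(np.arctan2(n[0],-n[1])),"mid",t.mean(0),np.linalg.norm(n))
# top view check
for nme in("t5.npz","top0.npz"):
    d=load(nme)
    print(nme,onz(d,[(120+350/6-.42,140+283/6-.42)],.0845), onz(d,[(120+353/6-.42,140+400/6-.42)],.07))
# fork tips
px=lambda x,y:(x/3+170-.33,y/3-.33)
zt=.2472-.043+.005
L,R=onz(c,[px(160,600),px(465,600)],zt); mid=(L+R)/2; dd=mid[:2]-[.5141,.2113]
th=np.radians(-95.03+90); 
X=np.array([np.cos(th),np.sin(th)]); Y=np.array([-X[1],X[0]]); print("tips mid in fork frame",dd@X,dd@Y,np.linalg.norm(L-R))
n=R-L; print("fork yaw img",np.degrees(np.arctan2(n[0],-n[1])))
qq=np.array([-3.45e-4,-.67586,.73703,1e-4]); print("tool yaw", np.degrees(np.arctan2(2*qq[1]*qq[2],2*qq[1]**2-1))+90)
```

```text
0.068 85 [0.58642797 0.21799781 0.02149599] [0.58706093 0.21805743]
0.07 83 [0.58654717 0.21795675 0.02143835] [0.58725907 0.21800844]
[[0.60483404 0.23227167 0.07      ]
 [0.60193831 0.19956759 0.07      ]]
mouth yaw -5.059967494442927 mid [0.60338617 0.21591963 0.07      ] 0.03283202858446485
t5.npz [[0.62791122 0.21665352 0.0845    ]] [[0.58525272 0.21883241 0.07      ]]
top0.npz [[0.62791122 0.21665352 0.0845    ]] [[0.58525272 0.21883241 0.07      ]]
tips mid in fork frame 0.030157530742822524 -0.0007360437524054814 0.049962050392215025
fork yaw img -5.093980325841241
tool yaw -4.958060580672424
```

>>> {"method": "step_arm", "body": {
  "targets": [
    [-5, -14, 10, -1.5, 1],
    [-11, -27, 30, -3.3, 1],
    [-11, -27, 55, -3.3, 1],
    [-11, -27, 80, -3.3, 1],
    [-11, -27, 105, -3.3, 1],
    [-11, -27, 120, -3.3, 1],
    [-11, -27, 126, -3.3, 1],
    [-11, -27, 126, -3.3, 1],
    [-11, -27, 126, -3.3, 1],
    [-11, -27, 126, -3.3, 1]
  ]
}}

```text
t: 7.33
eef_pos: [0.5434, 0.2207, 0.1228]
tool_rot: [0.001, -0.697, 0.717, -0.0]
contact_force: [0.2, -0.6, -2.1]
gripper_width: 0.198
```

Run:
```python
from station import bot
from h import *
c=bot.read_camera("wrist"); np.savez("w6.npz",**c); crop(c,"w6.png",150,40,420,270,2.9,1.3)
c=bot.read_camera("side"); np.savez("s6.npz",**c); crop(c,"s6.png",130,200,280,320,5,1.6)
o=bot.get_obs(); print(o["t"],o["eef_pos"],o["tool_rot"],o["contact_force"],o["torque"],o["gripper_width"])
qq=o["tool_rot"]; print("tool yaw", np.degrees(np.arctan2(2*qq[1]*qq[2],2*qq[1]**2-1))+90)
```

```text
7.4333 [0.54342173 0.22059152 0.12275829] [ 1.17200017e-03 -6.96747824e-01  7.17315041e-01 -4.77847576e-04] [-0.42764377 -0.2290381  -1.73410375] [-0.02083836  0.0109074   0.00314235] 0.19531818442706914
tool yaw -1.666681893638767
```

View pics/w6.png

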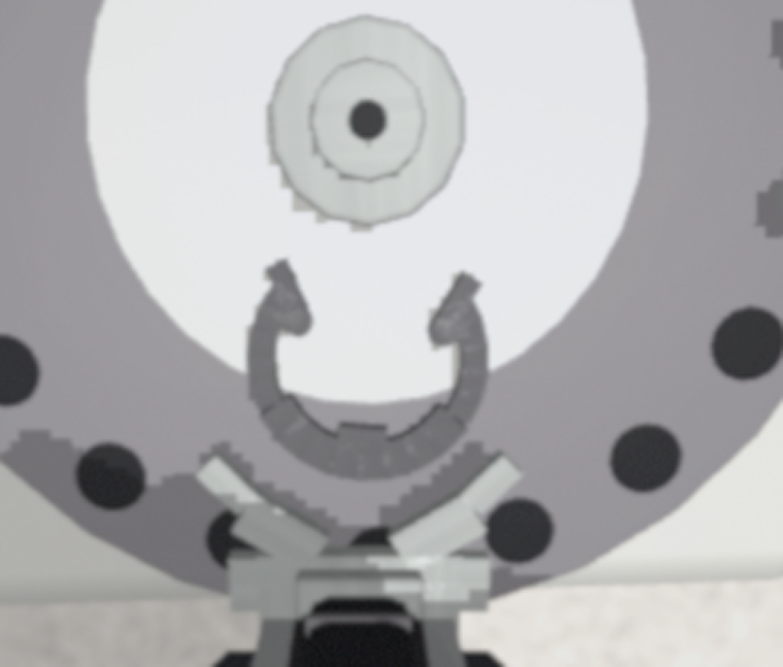

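View pics/s6.png

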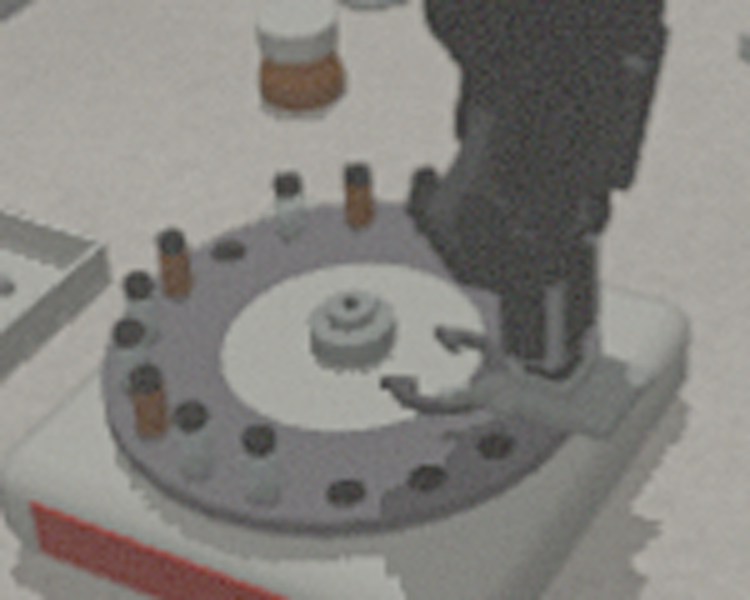

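>>> {"method": "step_arm", "body": {
  "targets": [
    [0.6, 0, 4, 0, 1],
    [1.1, 0, 8, 0, 1],
    [1.1, 0, 11, 0, 1],
    [1.1, 0, 12, 0, 1],
    [1.1, 0, 12, 0, 1]
  ]
}}

```text
t: 7.85
eef_pos: [0.5427, 0.2189, 0.1094]
tool_rot: [-0.0, -0.697, 0.717, -0.0]
contact_force: [-0.9, -1.1, 0.9]
gripper_width: 0.191
```

>>> {"method": "step_arm", "body": {
  "targets": [
    [0, 0, 0.5, 0, 1],
    [0, 0, 1, 0, 1],
    [0, 0, 1, 0, 1]
  ]
}}

```text
t: 8.1
eef_pos: [0.5428, 0.2191, 0.1093]
tool_rot: [0.0, -0.697, 0.717, -0.0]
contact_force: [-3.5, -2.4, 9.9]
gripper_width: 0.202
```

>>> {"method": "step_arm", "body": {
  "targets": [
    [0, 0, 0.5, 0, 1],
    [0, 0, 0.5, 0, 1],
    [0, 0, 0.5, 0, 1]
  ]
}}

```text
t: 8.35
eef_pos: [0.5429, 0.2192, 0.109]
tool_rot: [0.0, -0.697, 0.717, -0.0]
contact_force: [-2.9, -2.1, 9.8]
gripper_width: 0.196
```

>>> {"method": "step_arm", "body": {
  "targets": [
    [0, 0, 0.5, 0, 1],
    [0, 0, 0.5, 0, 1],
    [0, 0, 0.5, 0, 1]
  ]
}}

```text
t: 8.6
eef_pos: [0.543, 0.2192, 0.1086]
tool_rot: [0.0, -0.697, 0.717, -0.0]
contact_force: [-3.2, -1.9, 11.9]
gripper_width: 0.198
```

>>> {"method": "step_arm", "body": {
  "targets": [
    [0, 0, 0.5, 0, 1],
    [0, 0, 1, 0, 1],
    [0, 0, 1, 0, 1]
  ]
}}

```text
t: 8.85
eef_pos: [0.543, 0.2192, 0.1077]
tool_rot: [0.0, -0.697, 0.717, -0.0]
contact_force: [-2.6, -3.0, 11.9]
gripper_width: 0.2
```

>>> {"method": "step_arm", "body": {
  "targets": [
    [0, 0, 0.5, 0, 1],
    [0, 0, 1, 0, 1],
    [0, 0, 1, 0, 1]
  ]
}}

```text
t: 9.1
eef_pos: [0.543, 0.2192, 0.1068]
tool_rot: [0.0, -0.697, 0.717, -0.0]
contact_force: [-4.8, -2.4, 13.9]
gripper_width: 0.197
```

>>> {"method": "step_arm", "body": {
  "targets": [
    [0, 0, 0.5, 0, 1],
    [0, 0, 1, 0, 1],
    [0, 0, 1, 0, 1]
  ]
}}

```text
t: 9.35
eef_pos: [0.543, 0.2193, 0.1059]
tool_rot: [0.0, -0.697, 0.717, -0.0]
contact_force: [-4.6, -3.0, 13.7]
gripper_width: 0.197
```

>>> {"method": "step_arm", "body": {
  "targets": [
    [0, 0, 0.5, 0, 1],
    [0, 0, 1, 0, 1],
    [0, 0, 1, 0, 1]
  ]
}}

```text
t: 9.6
eef_pos: [0.543, 0.2192, 0.1053]
tool_rot: [0.0, -0.697, 0.717, -0.001]
contact_force: [-6.3, -4.0, 17.1]
gripper_width: 0.198
```

>>> {"method": "step_arm", "body": {
  "targets": [
    [0, 0, 0.3, 0, 1],
    [0, 0, 0.5, 0, 1],
    [0, 0, 0.5, 0, 1]
  ]
}}

```text
t: 9.85
eef_pos: [0.543, 0.2193, 0.1053]
tool_rot: [0.0, -0.697, 0.717, -0.001]
contact_force: [-6.9, -4.3, 20.9]
gripper_width: 0.2
```

>>> {"method": "step_arm", "body": {
  "targets": [
    [0, -1, 0, 0, 1],
    [0, -2, 0, 0, 1],
    [0, -3, 0, 0, 1],
    [0, -4, 0, 0, 1],
    [0, -4, 0, 0, 1]
  ]
}}

```text
t: 10.27
eef_pos: [0.5468, 0.2205, 0.1053]
tool_rot: [0.001, -0.697, 0.717, 0.0]
contact_force: [-7.5, -0.9, 20.0]
gripper_width: 0.197
```

>>> {"method": "step_arm", "body": {
  "targets": [
    [0, -1, 0, 0, 1],
    [0, -2, 0, 0, 1],
    [0, -3, 0, 0, 1],
    [0, -4, 0, 0, 1],
    [0, -4, 0, 0, 1]
  ]
}}

```text
t: 10.68
eef_pos: [0.5506, 0.2208, 0.1053]
tool_rot: [0.001, -0.697, 0.717, 0.0]
contact_force: [-8.0, -0.3, 19.4]
gripper_width: 0.195
```

Run:
```python
from station import bot
from h import *
c=bot.read_camera("wrist"); np.savez("w7.npz",**c); crop(c,"w7.png",150,40,420,270,2.9,1.3)
o=bot.get_obs(); print(o["t"],o["eef_pos"],o["tool_rot"],o["contact_force"],o["torque"])
```

```text
10.7333 [0.5506478  0.22080602 0.10531176] [ 1.13094045e-03 -6.97144166e-01  7.16930052e-01  1.80336106e-04] [-7.34483881 -0.6045332  19.60989455] [-0.04181908  1.63523717  0.01660042]
```

View pics/w7.png

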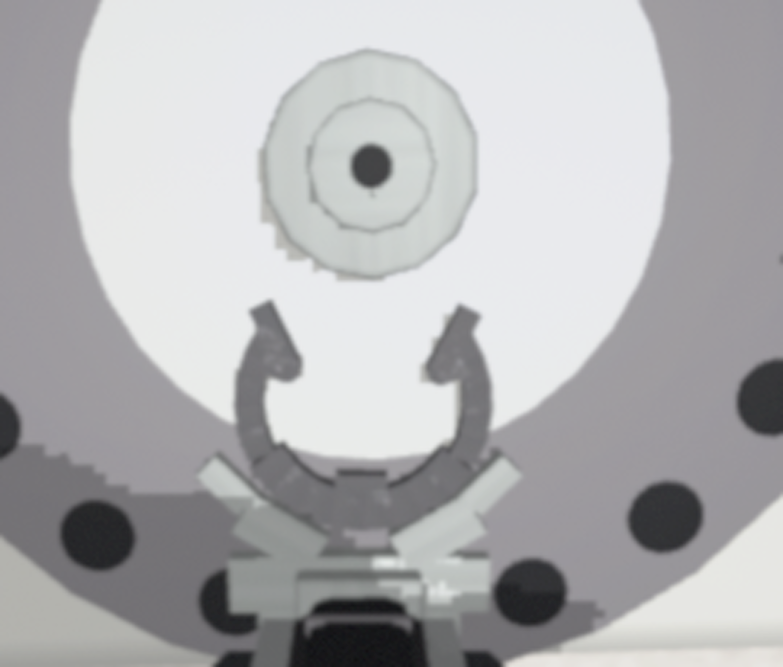

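>>> {"method": "step_arm", "body": {
  "targets": [
    [0.3, -1, 0, 0, 1],
    [0.5, -2, 0, 0, 1],
    [0.8, -3, 0, 0, 1],
    [1, -4, 0, 0, 1],
    [1.3, -5, 0, 0, 1],
    [1.5, -6, 0, 0, 1],
    [1.5, -7, 0, 0, 1],
    [1.5, -8, 0, 0, 1],
    [1.5, -9, 0, 0, 1],
    [1.5, -10, 0, 0, 1],
    [1.5, -10, 0, 0, 1]
  ]
}}

```text
t: 11.65
eef_pos: [0.5606, 0.2194, 0.1053]
tool_rot: [0.001, -0.697, 0.717, 0.0]
contact_force: [-6.6, 1.1, 18.3]
gripper_width: 0.197
```

Run:
```python
from station import bot
from h import *
c=bot.read_camera("wrist"); np.savez("w8.npz",**c); crop(c,"w8.png",150,40,420,270,2.9,1.3)
o=bot.get_obs(); print(o["t"],o["eef_pos"],o["tool_rot"],o["contact_force"],o["torque"])
```

```text
11.7 [0.56063895 0.21943552 0.1053189 ] [ 1.40753500e-03 -6.97248774e-01  7.16827777e-01  3.23415726e-04] [-6.69603307  0.35651566 18.09992503] [ 0.15305888  1.54130657 -0.02875933]
```

View pics/w8.png

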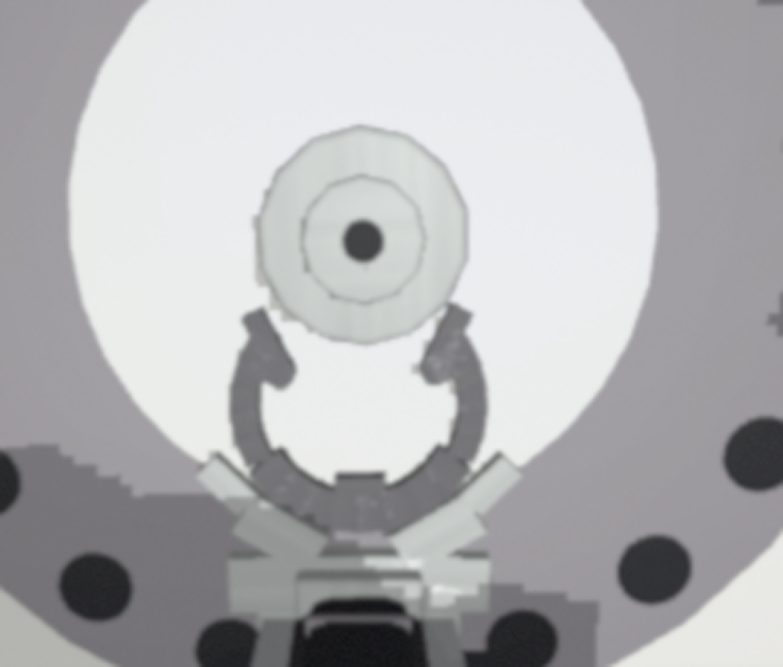

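>>> {"method": "step_arm", "body": {
  "targets": [
    [0.2, -1, 0.2, 0, 1],
    [0.4, -2, 0.3, 0, 1],
    [0.4, -3, 0.3, 0, 1],
    [0.4, -4, 0.3, 0, 1],
    [0.4, -5, 0.3, 0, 1],
    [0.4, -6, 0.3, 0, 1],
    [0.4, -7, 0.3, 0, 1],
    [0.4, -8, 0.3, 0, 1],
    [0.4, -8, 0.3, 0, 1]
  ]
}}

```text
t: 12.45
eef_pos: [0.5686, 0.2189, 0.1053]
tool_rot: [0.001, -0.697, 0.717, 0.0]
contact_force: [-8.2, 0.9, 20.1]
gripper_width: 0.198
```

>>> {"method": "step_arm", "body": {
  "targets": [
    [0, -1, 0, 0, 1],
    [0, -2, 0, 0, 1],
    [0, -3, 0, 0, 1],
    [0, -3, 0, 0, 1]
  ]
}}

```text
t: 12.78
eef_pos: [0.5716, 0.2188, 0.1053]
tool_rot: [0.001, -0.697, 0.717, 0.0]
contact_force: [-7.4, 1.6, 20.5]
gripper_width: 0.193
```

Run:
```python
from station import bot
from h import *
c=bot.read_camera("wrist"); np.savez("w9.npz",**c); crop(c,"w9.png",150,40,420,270,2.9,1.3)
o=bot.get_obs(); print(o["t"],o["eef_pos"],o["tool_rot"],o["contact_force"],o["torque"])
```

```text
12.8333 [0.57163261 0.21876178 0.10533524] [ 1.44936358e-03 -6.97222198e-01  7.16853553e-01  2.98795431e-04] [-7.43824949  0.21293616 19.58570874] [ 0.0926877   1.68952115 -0.01365271]
```

View pics/w9.png

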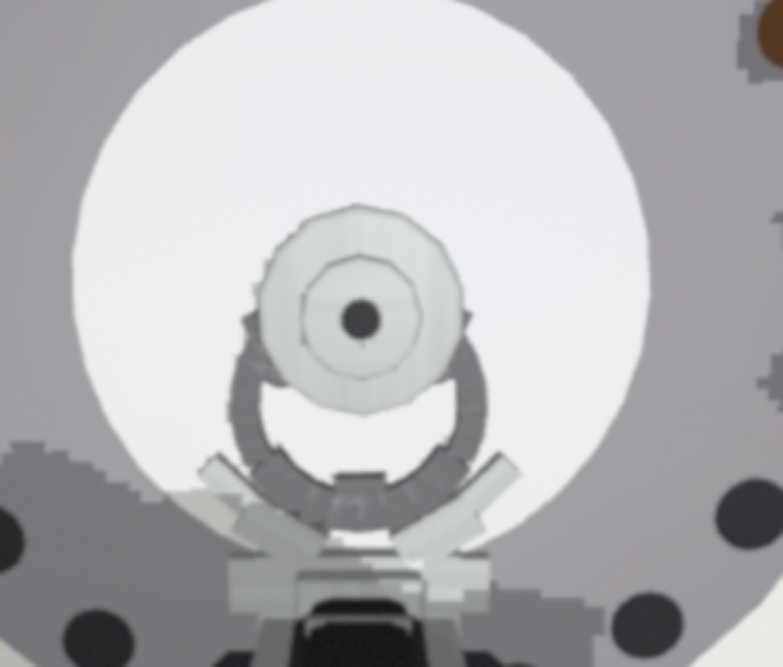

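>>> {"method": "step_arm", "body": {
  "targets": [
    [0, -0.5, 0, 0, 1],
    [0, -1, 0, 0, 1],
    [0, -1.5, 0, 0, 1],
    [0, -2, 0, 0, 1],
    [0, -2, 0, 0, 1]
  ]
}}

```text
t: 13.25
eef_pos: [0.5735, 0.2187, 0.1053]
tool_rot: [0.001, -0.697, 0.717, 0.0]
contact_force: [-8.7, -0.1, 19.5]
gripper_width: 0.197
```

>>> {"method": "step_arm", "body": {
  "targets": [
    [0, -0.5, 0, 0, 1],
    [0, -1, 0, 0, 1],
    [0, -1, 0, 0, 1]
  ]
}}

```text
t: 13.5
eef_pos: [0.5745, 0.2187, 0.1053]
tool_rot: [0.001, -0.697, 0.717, 0.0]
contact_force: [-8.8, 0.5, 20.9]
gripper_width: 0.194
```

>>> {"method": "step_arm", "body": {
  "targets": [
    [0, -0.5, 0, 0, 1],
    [0, -1, 0, 0, 1],
    [0, -1, 0, 0, 1]
  ]
}}

```text
t: 13.75
eef_pos: [0.5755, 0.2187, 0.1053]
tool_rot: [0.001, -0.697, 0.717, 0.0]
contact_force: [-8.7, 0.1, 19.9]
gripper_width: 0.198
```

>>> {"method": "step_arm", "body": {
  "targets": [
    [0, -0.5, 0, 0, 1],
    [0, -1, 0, 0, 1],
    [0, -1, 0, 0, 1]
  ]
}}

```text
t: 14.0
eef_pos: [0.5761, 0.2186, 0.1053]
tool_rot: [0.001, -0.697, 0.717, 0.001]
contact_force: [-8.6, -0.1, 21.8]
gripper_width: 0.198
```

>>> {"method": "step_arm", "body": {
  "targets": [
    [0, -0.5, 0, 0, 1],
    [0, -1, 0, 0, 1],
    [0, -1, 0, 0, 1]
  ]
}}

```text
t: 14.25
eef_pos: [0.5764, 0.2187, 0.1054]
tool_rot: [0.0, -0.697, 0.717, 0.001]
contact_force: [-10.8, -0.1, 23.4]
gripper_width: 0.197
```

>>> {"method": "step_arm", "body": {
  "targets": [
    [0, -0.5, 0, 0, 1],
    [0, -1, 0, 0, 1],
    [0, -1, 0, 0, 1]
  ]
}}

```text
t: 14.5
eef_pos: [0.5768, 0.2186, 0.1053]
tool_rot: [-0.0, -0.697, 0.717, 0.001]
contact_force: [-13.4, -0.1, 25.5]
gripper_width: 0.197
```

>>> {"method": "step_arm", "body": {
  "targets": [
    [0, 0, -0.4, 0, 1],
    [0, 0, -0.7, 0, 1],
    [0, 0, -0.7, 0, 1]
  ]
}}

```text
t: 14.75
eef_pos: [0.5767, 0.2186, 0.1053]
tool_rot: [-0.0, -0.697, 0.717, 0.001]
contact_force: [-11.0, 0.2, 19.9]
gripper_width: 0.199
```

>>> {"method": "step_arm", "body": {
  "targets": [
    [0, -0.5, 0, 0, 1],
    [0, -1, 0, 0, 1],
    [0, -1, 0, 0, 1]
  ]
}}

```text
t: 15.0
eef_pos: [0.5771, 0.2186, 0.1054]
tool_rot: [-0.001, -0.697, 0.717, 0.002]
contact_force: [-13.4, 0.7, 22.2]
gripper_width: 0.198
```

>>> {"method": "step_arm", "body": {
  "targets": [
    [0, -0.5, -0.2, 0, 1],
    [0, -1, -0.3, 0, 1],
    [0, -1, -0.3, 0, 1]
  ]
}}

```text
t: 15.25
eef_pos: [0.5773, 0.2185, 0.1054]
tool_rot: [-0.001, -0.697, 0.717, 0.002]
contact_force: [-15.1, 0.2, 21.1]
gripper_width: 0.198
```

>>> {"method": "step_arm", "body": {
  "targets": [
    [0, -0.5, -0.2, 0, 1],
    [0, -1, -0.3, 0, 1],
    [0, -1, -0.3, 0, 1]
  ]
}}

```text
t: 15.5
eef_pos: [0.5778, 0.2184, 0.1054]
tool_rot: [-0.002, -0.698, 0.717, 0.002]
contact_force: [-16.3, 0.4, 21.2]
gripper_width: 0.196
```

Run:
```python
from station import bot
from h import *
c=bot.read_camera("wrist"); np.savez("w10.npz",**c); crop(c,"w10.png",150,40,420,270,2.9,1.3)
o=bot.get_obs(); print(o["t"],o["eef_pos"],o["tool_rot"],o["contact_force"],o["torque"])
```

```text
15.55 [0.57776236 0.21842636 0.10541137] [-0.00192823 -0.69752964  0.71655001  0.00218311] [-16.32999999   0.67269615  21.52812168] [ 0.10145981  3.67505284 -0.07541356]
```

View pics/w10.png

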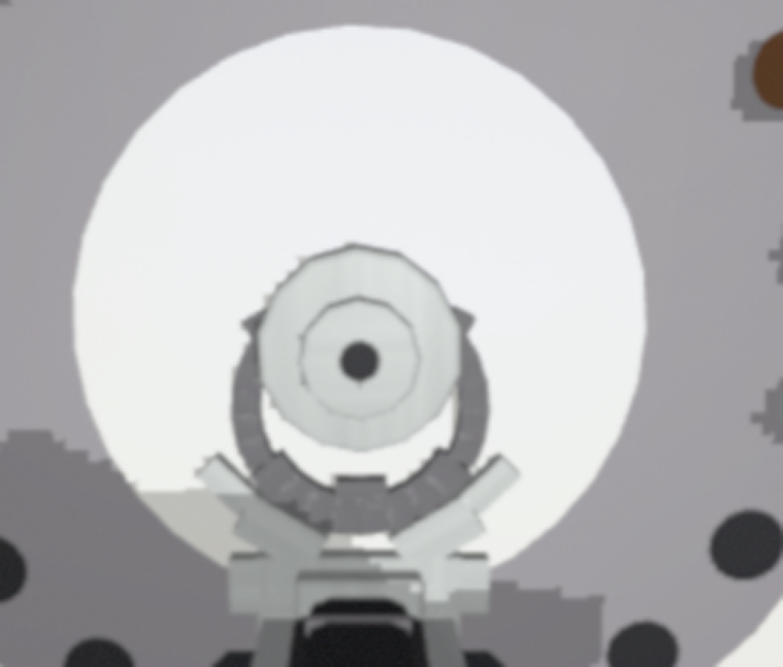

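>>> {"method": "step_arm", "body": {
  "targets": [
    [0, -0.5, -0.2, 0, 1],
    [0, -1, -0.3, 0, 1],
    [0, -1, -0.3, 0, 1]
  ]
}}

```text
t: 15.8
eef_pos: [0.578, 0.2184, 0.1054]
tool_rot: [-0.003, -0.698, 0.716, 0.003]
contact_force: [-17.4, 0.5, 22.0]
gripper_width: 0.197
```

>>> {"method": "step_arm", "body": {
  "targets": [
    [0, -0.5, -0.2, 0, 1],
    [0, -1, -0.3, 0, 1],
    [0, -1, -0.3, 0, 1]
  ]
}}

```text
t: 16.05
eef_pos: [0.5785, 0.2183, 0.1054]
tool_rot: [-0.003, -0.698, 0.716, 0.003]
contact_force: [-17.4, -0.5, 21.1]
gripper_width: 0.196
```

>>> {"method": "step_arm", "body": {
  "targets": [
    [0, -0.5, -0.1, 0, 1],
    [0, -1, -0.2, 0, 1],
    [0, -1, -0.2, 0, 1]
  ]
}}

```text
t: 16.3
eef_pos: [0.58, 0.2181, 0.1055]
tool_rot: [-0.003, -0.698, 0.716, 0.002]
contact_force: [-14.9, -0.3, 17.4]
gripper_width: 0.197
```

>>> {"method": "step_arm", "body": {
  "targets": [
    [0, -0.5, -0.1, 0, 1],
    [0, -1, -0.2, 0, 1],
    [0, -1, -0.2, 0, 1]
  ]
}}

```text
t: 16.55
eef_pos: [0.5826, 0.2179, 0.1057]
tool_rot: [-0.001, -0.698, 0.717, 0.002]
contact_force: [-10.3, 0.4, 14.8]
gripper_width: 0.195
```

>>> {"method": "step_arm", "body": {
  "targets": [
    [0, 0, 0.4, 0, 1],
    [0, -0.5, 0.8, 0, 1],
    [0, -0.5, 0.8, 0, 1]
  ]
}}

```text
t: 16.8
eef_pos: [0.585, 0.2178, 0.1056]
tool_rot: [0.0, -0.697, 0.717, 0.001]
contact_force: [-7.8, 0.4, 14.6]
gripper_width: 0.198
```

Run:
```python
from station import bot
from h import *
c=bot.read_camera("wrist"); np.savez("w11.npz",**c); crop(c,"w11.png",150,40,420,270,2.9,1.3)
o=bot.get_obs(); print(o["t"],o["eef_pos"],o["tool_rot"],o["contact_force"],o["torque"])
```

```text
16.85 [0.5853881  0.21781854 0.10572196] [ 5.59507225e-04 -6.97243169e-01  7.16834218e-01  5.94928775e-04] [-6.27427696  0.48674563 14.94099696] [0.09361273 1.46118809 0.03646168]
```

View pics/w11.png

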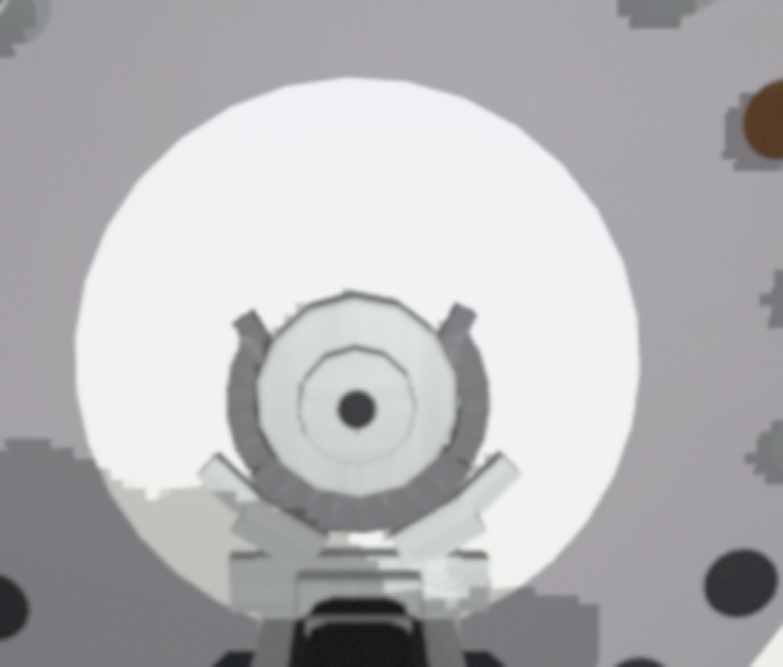

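>>> {"method": "step_arm", "body": {
  "targets": [
    [0, -0.3, 0.3, 0, 1],
    [0, -0.6, 0.5, 0, 1],
    [0, -0.6, 0.5, 0, 1],
    [0, -0.6, 0.5, 0, 1]
  ]
}}

```text
t: 17.18
eef_pos: [0.5866, 0.2177, 0.1056]
tool_rot: [0.001, -0.697, 0.717, 0.0]
contact_force: [-5.7, -0.1, 13.1]
gripper_width: 0.2
```

```bash
cat > fit.py <<'E'
from h import *
def fit(c,zt=.066,zh=.0785,r=0):
    g=cv2.cvtColor(c["frame"],cv2.COLOR_RGB2GRAY).astype(np.float32)
    def scan(z,c0,r0,r1,angs,dark):
        out=[]; rs=np.linspace(r0,r1,160)
        for a in angs:
            X=np.c_[c0[0]+rs*np.cos(a),c0[1]+rs*np.sin(a),np.full(160,z)]
            uv=proj(c,X).astype(np.float32)
            v=cv2.remap(g,uv[:,0].reshape(1,-1),uv[:,1].reshape(1,-1),cv2.INTER_LINEAR)[0]
            d=np.gradient(v); k=np.argmax(d) if dark else np.argmin(d)
            if abs(d[k])>1.2 and 0<k<159: out.append(X[k])
        return np.array(out)
    D=np.pi/180; S=(.627,.2168)
    A=np.r_[np.arange(95,125,2),np.arange(235,265,2)]*D
    q=scan(zt,S,.0195,.0255,A,True); print("clip",len(q),circ(q,.022).round(5),circ(q).round(5))
    q=scan(zh,S,.013,.0185,np.arange(100,260,4)*D,False); print("head",len(q),circ(q,.016).round(5),circ(q).round(5))
    A=np.arange(-120,121,4)*D
    q=scan(zt-.004,S,.044,.052,A,False); print("white",len(q),circ(q,.04785).round(5))
E
python3 - <<'E'
from station import bot
from fit import *
c=bot.read_camera("wrist"); np.savez("w12.npz",**c); crop(c,"w12.png",150,40,420,270,2.9,1.3)
o=bot.get_obs(); print(o["t"],o["eef_pos"],o["contact_force"],o["torque"])
fit(load("w11.npz")); fit(c)
E
```

```text
17.2333 [0.58657847 0.21771691 0.10556454] [-5.94462955 -0.42586176 14.89068511] [ 0.05659824  1.33926418 -0.07065783]
clip 30 [0.62405 0.21695] [0.62466 0.21694 0.0222 ]
head 40 [0.62881 0.21692] [0.62846 0.21693 0.01572]
white 61 [0.62805 0.21694]
clip 30 [0.62725 0.21705] [0.62633 0.21706 0.02165]
head 40 [0.62877 0.21696] [0.62807 0.21698 0.01543]
white 61 [0.62791 0.21698]
```

View pics/w12.png

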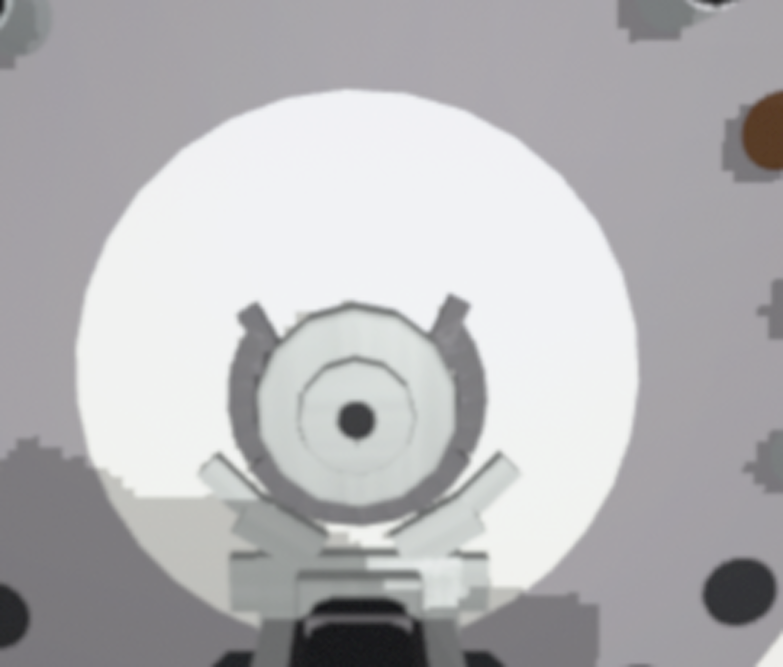

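>>> {"method": "step_arm", "body": {
  "targets": [
    [0, -0.4, 0, 0, 1],
    [0, -0.8, 0, 0, 1],
    [0, -0.8, 0, 0, 1]
  ]
}}

```text
t: 17.48
eef_pos: [0.5875, 0.2177, 0.1054]
tool_rot: [0.001, -0.697, 0.717, 0.0]
contact_force: [-4.8, 0.3, 13.3]
gripper_width: 0.197
```

>>> {"method": "step_arm", "body": {
  "targets": [
    [0, -0.4, 0, 0, 1],
    [0, -0.8, 0, 0, 1],
    [0, -0.8, 0, 0, 1]
  ]
}}

```text
t: 17.73
eef_pos: [0.5882, 0.2176, 0.1055]
tool_rot: [0.001, -0.697, 0.717, 0.0]
contact_force: [-5.1, 0.6, 14.2]
gripper_width: 0.198
```

>>> {"method": "step_arm", "body": {
  "targets": [
    [0, -0.4, 0, 0, 1],
    [0, -0.8, 0, 0, 1],
    [0, -0.8, 0, 0, 1]
  ]
}}

```text
t: 17.98
eef_pos: [0.5888, 0.2176, 0.1055]
tool_rot: [0.001, -0.697, 0.717, 0.0]
contact_force: [-6.2, -0.4, 14.8]
gripper_width: 0.198
```

>>> {"method": "step_arm", "body": {
  "targets": [
    [0, -0.4, 0, 0, 1],
    [0, -0.8, 0, 0, 1],
    [0, -0.8, 0, 0, 1]
  ]
}}

```text
t: 18.23
eef_pos: [0.5891, 0.2176, 0.1054]
tool_rot: [0.0, -0.697, 0.717, 0.001]
contact_force: [-7.2, 0.6, 15.1]
gripper_width: 0.197
```

>>> {"method": "step_arm", "body": {
  "targets": [
    [0, -0.5, 0, 0, 1],
    [0, -1, 0, 0, 1],
    [0, -1, 0, 0, 1]
  ]
}}

```text
t: 18.48
eef_pos: [0.5894, 0.2177, 0.1054]
tool_rot: [-0.0, -0.697, 0.717, 0.001]
contact_force: [-9.6, 0.2, 17.4]
gripper_width: 0.197
```

Run:
```python
from station import bot
from fit import *
c=bot.read_camera("wrist"); np.savez("w13.npz",**c); crop(c,"w13.png",150,40,420,270,2.9,1.3)
o=bot.get_obs(); print(o["t"],o["eef_pos"],o["contact_force"],o["torque"])
fit(c)
```

```text
18.5333 [0.58940847 0.21764748 0.1053998 ] [-9.55175547 -0.41460257 17.32916107] [0.0607582  2.17710018 0.09266681]
clip 30 [0.62725 0.21678] [0.62386 0.21684 0.02105]
head 39 [0.62872 0.21698] [0.62795 0.217   0.01538]
white 61 [0.62793 0.21694]
```

View pics/w13.png

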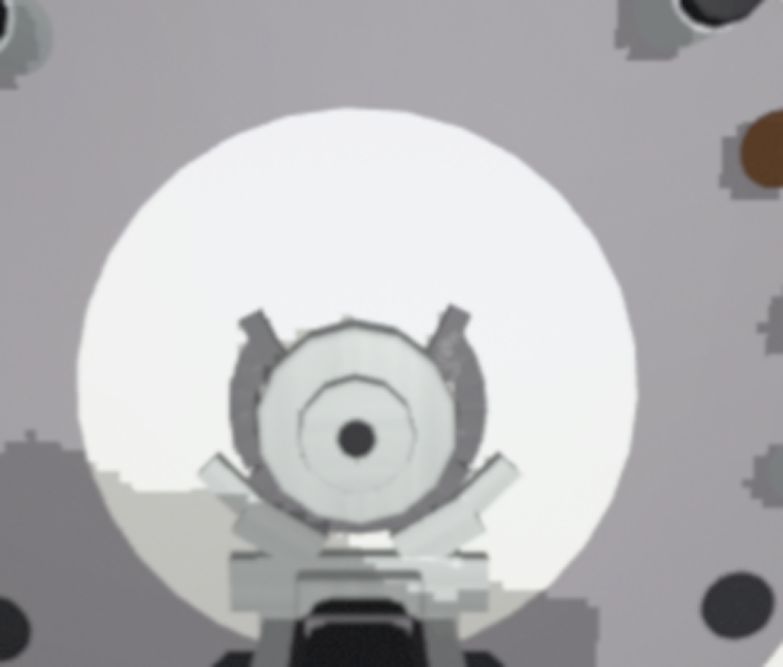

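>>> {"method": "step_arm", "body": {
  "targets": [
    [0, 2, 0, 0, 1],
    [0, 4, 0, 0, 1],
    [0, 6, -0.5, 0, 1],
    [0, 8, -1.5, 0, 1],
    [0, 8, -3, 0, 1],
    [0, 9, -4.5, 0, 1],
    [0, 10, -6, 0, 1],
    [0, 12, -10, 0, 1],
    [0, 15, -20, 0, 1],
    [0, 20, -35, 0, 1],
    [0, 20, -35, 0, 1],
    [0, 20, -35, 0, 1]
  ]
}}

```text
t: 19.53
eef_pos: [0.5713, 0.2168, 0.1397]
tool_rot: [0.001, -0.697, 0.717, -0.0]
contact_force: [-0.2, -0.6, -1.1]
gripper_width: 0.2
```

Run:
```python
from station import bot
from fit import *
c=bot.read_camera("wrist"); np.savez("w14.npz",**c); crop(c,"w14.png",150,40,420,270,2.9,1.3)
o=bot.get_obs(); print(o["t"],o["eef_pos"],o["tool_rot"],o["contact_force"],o["torque"])
fit(c,.070)
```

```text
19.5833 [0.57102084 0.21635232 0.13883899] [ 3.86429066e-04 -6.96776915e-01  7.17287755e-01 -2.41976716e-04] [ 0.54463305 -0.07598416 -2.56024415] [-0.01104033  0.02590028 -0.04581949]
clip 30 [0.62974 0.21669] [0.62804 0.21673 0.02125]
head 40 [0.62874 0.2168 ] [0.62789 0.21683 0.01531]
white 61 [0.62713 0.21684]
```

View pics/w14.png

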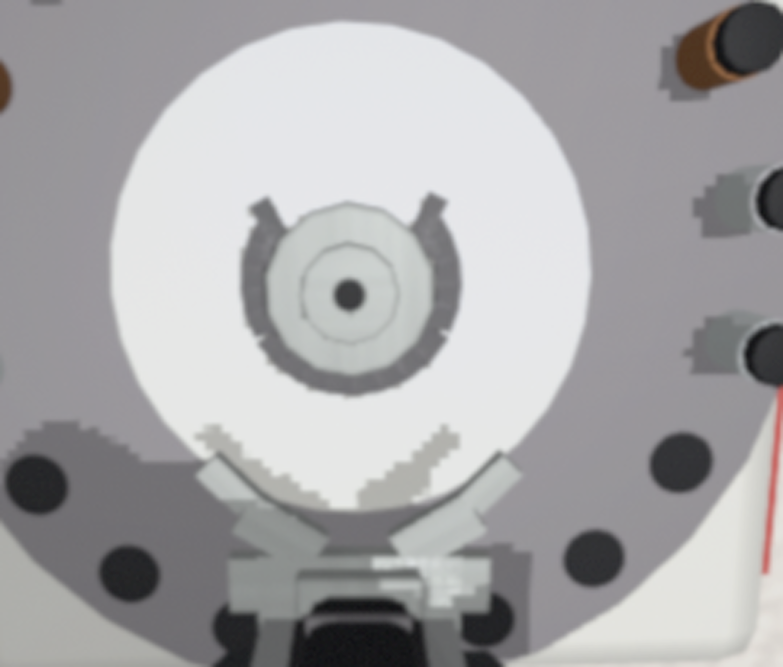

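>>> {"method": "step_arm", "body": {
  "targets": [
    [0, 1, -15, 0, 1],
    [5, 2, -35, 0, 1],
    [15, 3, -50, 1, 1],
    [35, 3, -60, 2, 1],
    [60, 3, -65, 3, 1],
    [85, 4, -65, 5, 1],
    [110, 4, -65, 6, 1],
    [140, 4, -65, 7, 1],
    [170, 4, -65, 8, 1],
    [200, 5, -65, 9, 1],
    [230, 5, -65, 11, 1],
    [260, 5, -65, 12, 1],
    [290, 5, -65, 14, 1],
    [315, 6, -65, 15, 1],
    [340, 6, -65, 16.5, 1],
    [358, 6, -65, 17.2, 1],
    [368, 6, -65, 17.6, 1],
    [370, 6, -65, 17.6, 1],
    [370, 6, -65, 17.6, 1],
    [370, 6, -65, 17.6, 1]
  ]
}}

```text
t: 21.25
eef_pos: [0.5544, -0.1515, 0.2035]
tool_rot: [0.0, -0.58, 0.815, 0.0]
contact_force: [0.2, -0.0, -0.9]
gripper_width: 0.195
```

>>> {"method": "step_arm", "body": {
  "targets": [
    [0, 0, 0, 0, 1],
    [0, 0, 0, 0, 1]
  ]
}}

```text
t: 21.42
eef_pos: [0.5544, -0.1516, 0.2035]
tool_rot: [0.0, -0.58, 0.815, 0.0]
contact_force: [0.4, 0.3, -1.3]
gripper_width: 0.197
```

Run:
```python
from station import bot
from fit import *
c=bot.read_camera("wrist"); np.savez("w15.npz",**c); crop(c,"w15.png",100,40,460,310,2.2,1.3)
o=bot.get_obs(); print(o["t"],o["eef_pos"],o["tool_rot"],o["contact_force"],o["gripper_width"])
qq=o["tool_rot"]; print("yaw", np.degrees(np.arctan2(2*qq[1]*qq[2],2*qq[1]**2-1))+90)
c=bot.read_camera("top"); np.savez("t15.npz",**c)
```

```text
21.4667 [ 0.55430827 -0.15198667  0.20352496] [ 1.43896808e-04 -5.79701022e-01  8.14829237e-01  1.35325824e-04] [-0.30682736  0.10084217 -1.71198397] 0.1951945703132841
yaw -19.140966751779473
```

View pics/w15.png

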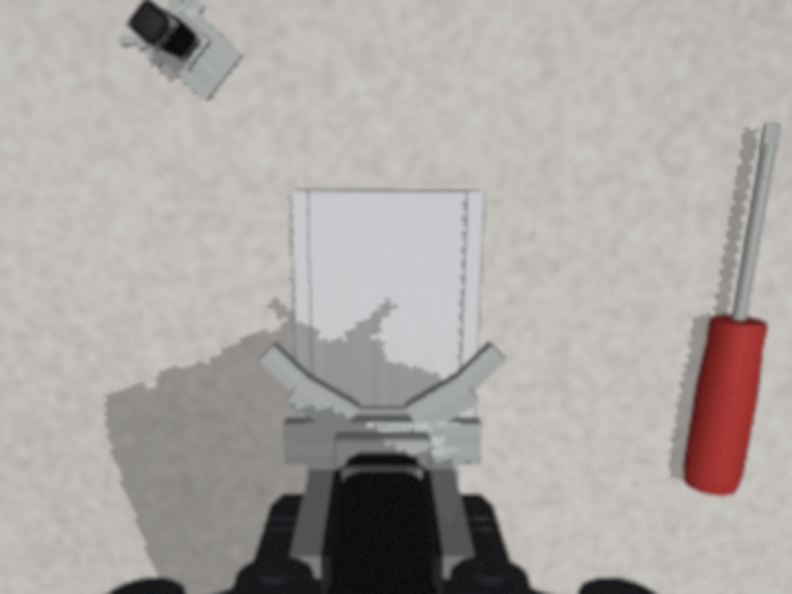

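>>> {"method": "step_arm", "body": {
  "targets": [
    [0.5, 0, 20, 0, 1],
    [1, 0, 50, 0, 1],
    [1.8, 0, 80, 0, 1],
    [1.8, 0, 105, 0, 1],
    [1.8, 0, 122, 0, 1],
    [1.8, 0, 128, 0, 1],
    [1.8, 0, 128, 0, 1],
    [1.8, 0, 128, 0, 1]
  ]
}}

```text
t: 22.18
eef_pos: [0.5541, -0.1548, 0.0761]
tool_rot: [0.0, -0.579, 0.815, -0.0]
contact_force: [0.7, -0.3, -2.1]
gripper_width: 0.199
```

Run:
```python
from station import bot
from fit import *
c=bot.read_camera("wrist"); np.savez("w16.npz",**c); crop(c,"w16.png",100,40,460,310,2.2,1.3)
o=bot.get_obs(); print(o["t"],o["eef_pos"],o["tool_rot"],o["contact_force"])
c=bot.read_camera("side"); np.savez("s16.npz",**c); crop(c,"s16.png",240,140,380,240,5,1.6)
```

```text
22.2333 [ 0.55458202 -0.1550137   0.07674886] [ 7.38736677e-04 -5.78926219e-01  8.15379264e-01 -7.36938193e-04] [-0.01388869  0.38032223 -1.68367621]
```

View pics/w16.png

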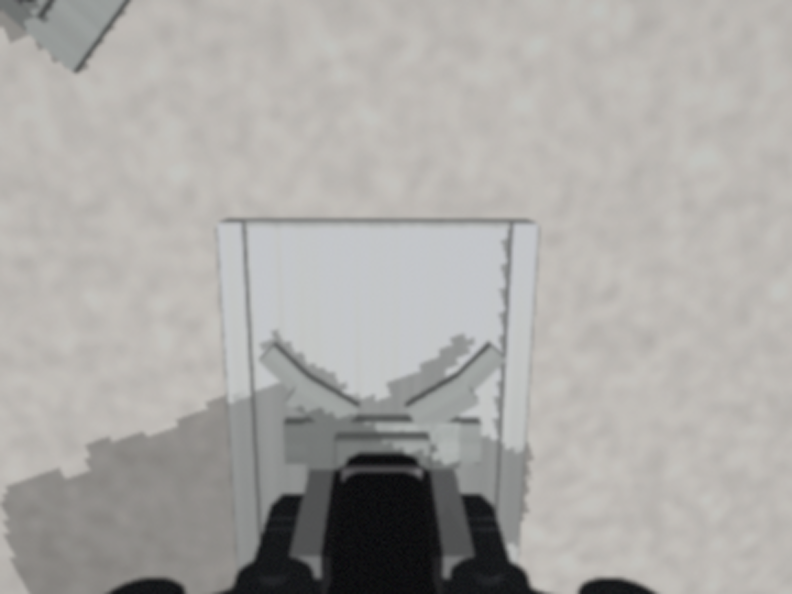

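View pics/s16.png

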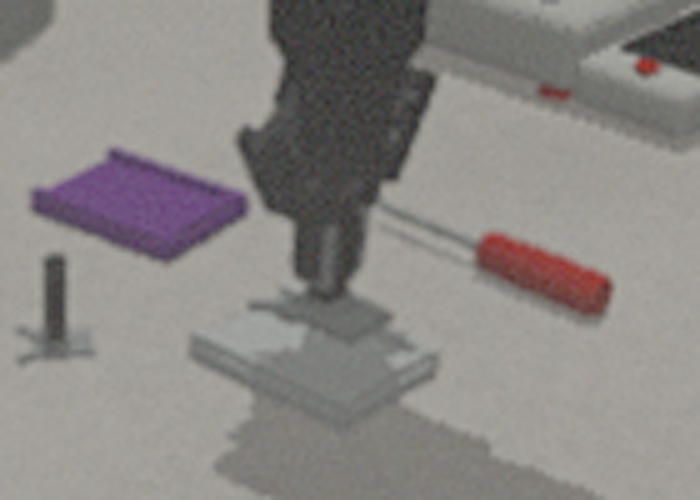

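>>> {"method": "step_arm", "body": {
  "targets": [
    [-1.3, 0, 5, 0, 1],
    [-1.3, 0, 12, 0, 1],
    [-1.3, 0, 18, 0, 1],
    [-1.3, 0, 21, 0, 1],
    [-1.3, 0, 22, 0, 1],
    [-1.3, 0, 22, 0, 1],
    [-1.3, 0, 22, 0, 1]
  ]
}}

```text
t: 22.87
eef_pos: [0.5535, -0.1538, 0.0534]
tool_rot: [-0.0, -0.579, 0.815, 0.0]
contact_force: [-2.1, 0.4, 2.9]
gripper_width: 0.198
```

>>> {"method": "step_arm", "body": {
  "targets": [
    [0, 0, 0.5, 0, 1],
    [0, 0, 0.8, 0, 1],
    [0, 0, 0.8, 0, 1]
  ]
}}

```text
t: 23.12
eef_pos: [0.5535, -0.1537, 0.0534]
tool_rot: [-0.0, -0.579, 0.815, 0.0]
contact_force: [-4.9, 1.4, 10.7]
gripper_width: 0.198
```

>>> {"method": "step_arm", "body": {
  "targets": [
    [0, 0, -0.5, 0, 1],
    [0, 0, -0.5, 0, 0.8],
    [0, 0, -0.5, 0, 0.7],
    [0, 0, -0.5, 0, 0.6],
    [0, 0, -0.5, 0, 0.4],
    [0, 0, -0.5, 0, 0.2],
    [0, 0, -0.5, 0, 0],
    [0, 0, -0.5, 0, 0],
    [0, 0, -0.5, 0, 0],
    [0, 0, -0.5, 0, 0]
  ]
}}

```text
t: 23.95
eef_pos: [0.554, -0.1538, 0.0532]
tool_rot: [0.0, -0.579, 0.815, -0.0]
contact_force: [-0.1, -1.1, -0.1]
gripper_width: 1.002
```

Run:
```python
from station import bot
from fit import *
c=bot.read_camera("wrist"); np.savez("w17.npz",**c); crop(c,"w17.png",0,0,560,420,1.4,1.3)
o=bot.get_obs(); print(o["t"],o["eef_pos"],o["tool_rot"],o["contact_force"],o["gripper_width"])
```

```text
24.0 [ 0.5539715  -0.15380526  0.05318838] [ 1.27560636e-05 -5.78821651e-01  8.15454165e-01 -1.91606761e-05] [-0.31611799 -0.13866523  0.15490925] 1.001914612264634
```

View pics/w17.png

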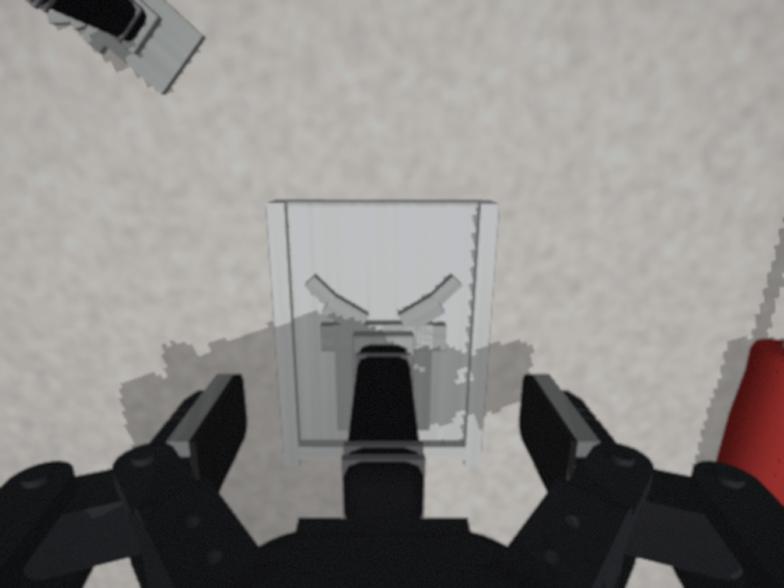

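Tool stands within the lips (prongs 305–460 between lips 290–475). Retreat upward and check.

>>> {"method": "step_arm", "body": {
  "targets": [
    [0, 0, -10, 0, 0],
    [0, 0, -30, 0, 0],
    [0, 0, -60, 0, 0],
    [0, 0, -90, 0, 0],
    [0, 0, -125, 0, 0],
    [0, 0, -160, 0, 0],
    [0, 10, -190, 0, 0],
    [0, 20, -200, 0, 0],
    [0, 20, -200, 0, 0],
    [0, 20, -200, 0, 0],
    [0, 20, -200, 0, 0]
  ]
}}

```text
t: 24.92
eef_pos: [0.5346, -0.1473, 0.2525]
tool_rot: [-0.0, -0.579, 0.815, 0.0]
contact_force: [-0.0, -0.7, -1.0]
gripper_width: 1.0
```

Run:
```python
from station import bot
from fit import *
c=bot.read_camera("wrist"); np.savez("w18.npz",**c); crop(c,"w18.png",205,70,335,200,5,1.2)
d=bot.read_camera("side"); np.savez("s18.npz",**d); crop(d,"s18.png",120,160,360,360,3.3,1.6)
t=bot.read_camera("top"); np.savez("t18.npz",**t); crop(t,"t18.png",120,140,240,245,6,2)
o=bot.get_obs(); print(o["t"],o["eef_pos"],o["contact_force"])
P=cloud(c); m=(P[...,2]>.082)&(P[...,2]<.096)&(np.hypot(P[...,0]-.5535,P[...,1]+.154)<.025); Q=P[m]; print(len(Q),Q.mean(0).round(4),cv2.minAreaRect(Q[:,:2].astype(np.float32)))
m=(P[...,2]>.0065)&(P[...,2]<.03)&(np.hypot(P[...,0]-.558,P[...,1]+.156)<.075); Q=P[m]; rc=cv2.minAreaRect(Q[:,:2].astype(np.float32)); print("plate",rc)
```

```text
25.0667 [ 0.53470307 -0.14721497  0.25182906] [ 0.01851905  0.04114751 -0.22480346]
475 [ 0.5536 -0.1544  0.0885] ((0.5528956651687622, -0.15435485541820526), (0.018356936052441597, 0.01917993277311325), 70.22962951660156)
plate ((0.5581245422363281, -0.15566840767860413), (0.08204133063554764, 0.10413583368062973), 70.53486633300781)
```

View pics/w18.png

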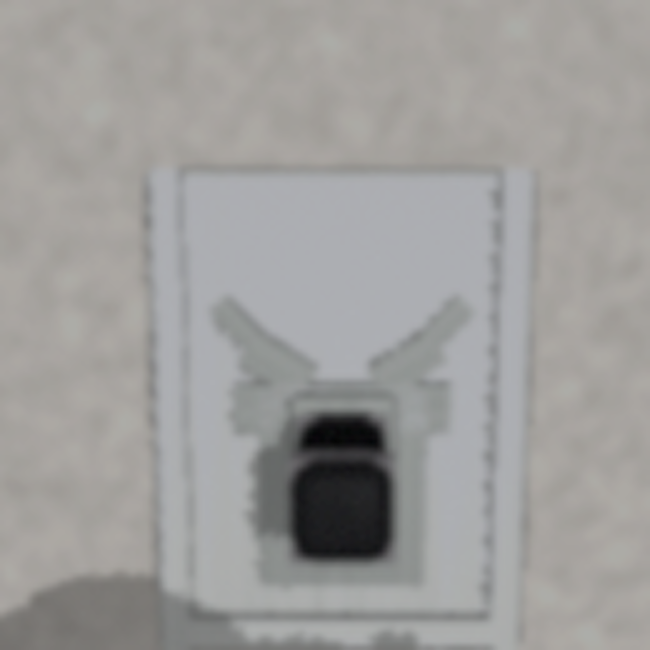

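View pics/s18.png

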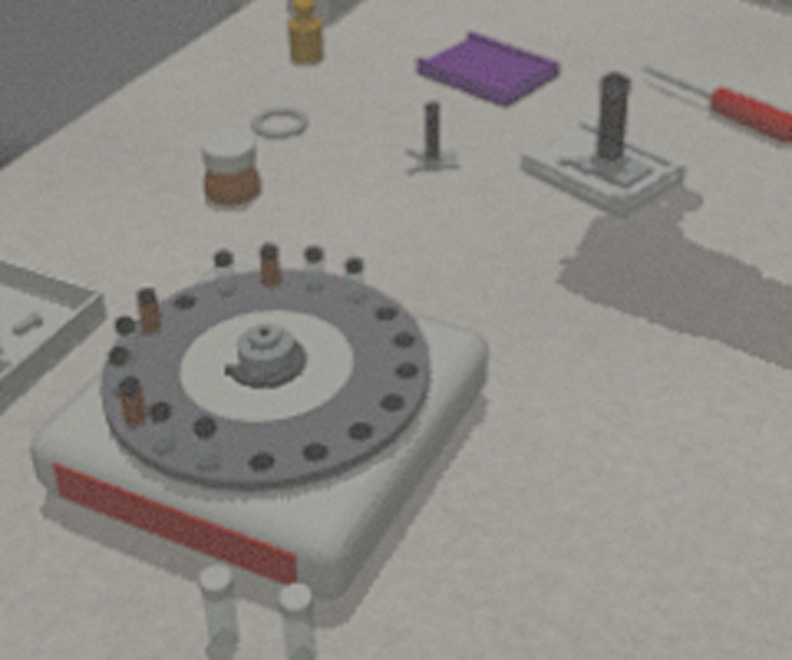

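View pics/t18.png

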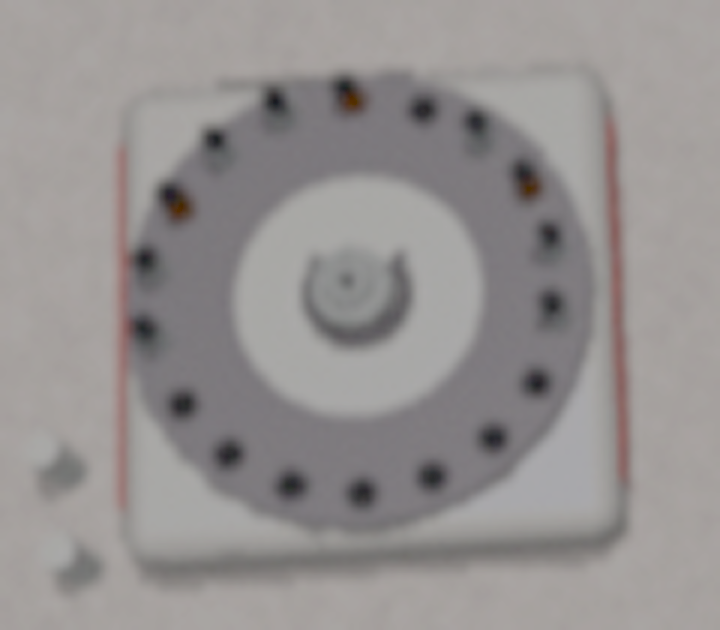

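```bash
python3 -c "
from station import bot
print(bot.hand_in())"
```

```text
the job is handed in; nothing more can be done
None
```

I picked up the larger fork tool and pressed the carousel down to its stop at a net force of about 17–27 N. I held it near the stop and pushed the clip into the groove until it snapped home. A small extra push met a dead stop at about 10 N of horizontal force. I then let the carousel rise, stood the tool back on the aluminium stand, withdrew the arm and handed in at about 25 s.

**Clip:** the last pictures show it under the spindle head and centred. The circle fits agree with the axis to within about 1 mm, but they are loose along x. A fit taken while the carousel was still pressed gave offsets of 0.7–1.6 mm, with one outlier at about 4 mm. For "fully home" I relied on the dead stop and the pictures after release.

**Tool:** it stands upright between the lips, about 1–2 mm from my estimate of the seat point.

**Loose items:** the vials and screwdriver look untouched in the pictures.

**Force:** for one step during the push the press climbed to about 27 N against the 30 N limit. I backed it off straight away. Around the snap the press dipped slightly below the 17 N stop value, to about 15–17 N, and the carousel rose by a few tenths of a millimetre.

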